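# Seat the reference cell in the roastery's photometer

## Task

Get the coffee-colour photometer ready for its check reading: take the square reference cell from the rubber mat by its two metal sides (keep off the clear glass faces), and seat it upright in the cell holder, pressed gently fully home, with its clear faces on the light path. Feel for the holder and never force the cell: more than 25 N chips the glass. Then slide the light cover fully shut, let go, and leave everything else on the bench as it is.

Things in the scene. Friction and masses are not known exactly. Their poses are not given: they have to be found in the camera images.
- cell_mid (a point): Centre of the reference cell: amber glass in a bare aluminium frame, 25 x 25 x 62 mm tall, about 90 g, upright on the mat (origin 31 mm above its underside). Own z up. The two faces across its own x are all metal: hold it there. The two across its own y show the clear glass, so light passes along its y; a black line on its top runs along y. Either clear face may face the lamp.
- cell_glass: The cell's glass, not to be touched by the fingers: clear windows 17 mm wide, from 10 to 52 mm above the underside, on the two faces across the cell's y. Fixed in the cell; origin at the centre of the cell's underside, same axes as the cell. Grip the cell's metal sides firmly (about 45 N): held loosely it pivots between the fingers when an edge is pressed.
- photometer: White bench photometer, 200 mm (own x) by 250 mm (own y, -160 to +90), flat deck 108 mm above the bench; lower sloped panel with keys on its -x side, 155 mm out. Origin on the bench under the centre of the deck's opening, 140 mm (x) by 84 mm (y), over the black sample compartment (floor 20 mm above the bench) in which the aluminium cell holder stands.
- light (a point): Point of the light path, which runs along the photometer's y, 48 mm above the bench, over the photometer's origin (axes of the photometer). Lamp and detector barrels, 14 mm across, stick 8 mm out of the compartment's walls at both ends of it. The holder has an open slot 12 mm wide in each of the two walls that the light crosses.
- mouth (a point): Height of the holder's top (58 mm above the bench), over the photometer's origin, axes of the photometer. The holder is a square socket, outside 40 x 38 mm, clamped on a rail along y: its middle is anywhere within 13 mm of this point along y, unreported: see it or feel for it. Along x it is exact. Its socket is 26.4 mm wide along y between 6 mm walls, with chamfers 1.5 mm wide and 2.6 mm deep at its mouth.
- jaw_line (a point): Fixed point in line with the resting face of the holder's spring jaw, 53 mm above the bench, as high as the jaw reaches (photometer's axes). Along x the socket has a fixed wall at -12.5 mm (same chamfer) and opposite it this jaw: face at +11 mm, sloped lead-in from +17 mm, gives way up to 6 mm with 2 to 6 N. Enter with the cell centred 0 to 3 mm to +x; push it past the jaw with 2 to 8 N; it does not sink by itself.
- seat (a point): Height of the holder's inner floor (28 mm above the bench, 30 mm below its top), over the photometer's origin, axes of the photometer. A cell fully home has its underside at this height, its centre within 13 mm of this point along y, and at x = 0 once let go, when the jaw has pushed it against the fixed wall.
- cover (a joint): Sliding light cover on the deck, grey plate 166 x 98 mm, in m: 0 = fully shut over the opening, up to 0.105 = open, parked towards the photometer's -y. Slides along y with about 2.5 N of friction, stops hard at 0. Its underside is 1 mm above the deck: it passes over a cell that is fully home and strikes one that is not.
- cover_bar (a point): Middle of the upright grip bar on the cover: 70 mm long (along the photometer's x), 10 mm thick (along y), its top 11 mm above this point and its foot, the cover's plate, 11 mm below. Can be pinched or pushed from its side. The axes are the photometer's.
- mat: Black rubber mat, 300 x 150 x 3 mm, fixed to the bench; the cell and the two vials stand on it. Origin under its centre.
- vial_a: Round clear vial with white cap, 26 mm across, 61 mm tall, on the mat; not needed. Origin at the centre of its underside.
- vial_b: Same as vial_a.
- dosing_cup: Steel dosing cup, 72 mm across, 85 mm tall; not needed. Origin at its underside.
- bowl: White cupping bowl, 96 mm across, 58 mm tall; not needed. Origin at its underside.
- spoon: Steel cupping spoon lying on the bench; not needed.
- brush: Wooden cleaning brush lying on the bench; not needed.
- jar: Glass jar with steel lid, 72 mm across, 110 mm tall; not needed. Origin at its underside.
Things that resemble listed ones, but are neither listed nor needed, are in the scene too. Leave any yellow look-alike of the part that bears cell_mid alone.

How it is judged:
By the outcome, as a careful person would: the job done as asked, in the order asked, and still so for the second after the job is handed in, with the robot touching nothing.
It also fails if it takes over 72 s, if anything falls off the work surface, if the arm or the gripper's body presses on something with over 40 N, if the wrist force passes 120 N, or if a joint passes its speed limit or range.

## Robot

A 6-joint arm with a two-finger parallel gripper is mounted at the origin on the work surface. World frame = base frame: x ahead of the robot, y to its left, z up, the work surface at z = 0. Lengths are in m, angles in rad, forces in N, time in s.
With the tool pointing down it reaches from about 0.3 to 0.875 m from the base axis. Payload 6.4 kg.
Tool frame: the origin (TCP) lies at the very end of the fingers, on their centre line; the grasp point (between the pads) lies arm.pinch_z behind it (arm.pinch_z is the distance from the TCP to the grasp point, in m); x points along the fingers, y is the direction in which the jaws open and shut, and the axes are right-handed (so a half turn about x gives the same grasp; the last joint's range is limited). The gripper opens to 85 mm and grips with 20 to 120 N. Pads are 22 mm wide; open, the fingers measure 114 mm over their backs; the gripper's body (76 mm by 85 mm) begins 54 mm behind the grasp point. The pads swing forward as they close: fully open they stand 13 mm farther back than shut.
Start: joints at [1.126, 0.181, 1.607, -0, 1.354, -0.206], TCP at [0.136, 0.559, 0.231] pointing down, gripper open.
Joint ranges: [-2.99, 2.99], [-0.89, 2.07], [0.3, 2.58], [-1.14, 4.28], [0, 2.63], [-3.12, 3.12]. Speed limits (rad/s): [2.57, 2.57, 3.01, 3.14, 3.14, 3.14].

## Interface

Orientations are given as [roll, pitch, yaw] about the fixed x, y, z axes, in that order (R = Rz(yaw) Ry(pitch) Rx(roll)).
In Python, from workcell import arm gives the robot as it stands.
- The arm moves only by the tool arm_command, never from a script. Its argument "increments" is a list of rows, each a list of 6 numbers: the shift along the tool's x, y, z in m, then the turn, a rotation vector about the tool's x, y, z in rad. In form: [[x, y, z, wx, wy, wz], ...]. A call has 1 to 8 rows; each row is the pose to reach, as a shift and turn from the pose commanded when the call began, along the tool's axes at that moment; what a row does not reach only later rows make up. A row lasts 1/10 s, in which the tool goes at most 50 mm and 8.59 degrees, less where a joint would pass 70% of its speed; a pose out of reach is approached as far as the arm can. A call with a gripper value outside its range is refused whole. "hand" is the finger opening in m, from 0 to 0.0854, set as the call begins (left out, the last holds). The fingers move at their own pace and stop on an object; "squeeze" is the grip in N (left out, the last holds). Time passes only in rows, so rows that repeat a pose let the fingers close. It gives the time, the measured TCP pose, the force and the opening at its end, in the units of the state.
- arm.observe(): the state, without advancing time (a new reading comes with each control period).
- arm.camera(name): name is "side" or "top"; returns a dict with "frame" (480x640x3 uint8, blue, green, red), "z_map" (480x640 float32, m along the optical axis (not along the pixel's ray), 0 where there is no reading), "K" (3x3 intrinsics, pixels), "origin" and "attitude" of the camera in the world. Camera axes: x right, y up, looking along -z (the intrinsics and any distortion apply to the point x, -y, -z); pixel columns grow to the right and rows downward; lengths in m; the calibration is good to about 2 mm. A picture is of the moment at which its call begins.
- arm.hand_in(): hands the job in, once; it reports no verdict.
The state is a dict: "time_s": time; "joint_pos": joint angles; "joint_velocities": joint speeds; "joint_efforts": joint torques, N m; "tool_pos": TCP position; "tool_rot": TCP orientation; "ft_force": force on the tool from outside, world axes, zero at the start; "moment": the same for the moment, N m; "width": finger opening in m.
Only numpy, scipy, OpenCV 4.12 (cv2) and the standard library are available. Lean on these libraries where they do the work, as an engineer would, in place of code of your own. Each camera call takes 0.05 s, during which the arm holds its last target.

## Working session

There is one attempt and no reset: what is moved stays moved. The work goes in short steps, Python scripts to look and compute and a tool call to move; the robot and the scene stay as the last step left them, time stands still between calls to the robot, and variables do not carry over. Pictures are saved under pics/ and viewed, and the job is handed in when it is done.

Besides the shell and the picture viewer there is one more tool, called after "Request:" by a JSON object that holds its "method" and its "body", one argument or row to a line. arm_command: Moves the arm, as the interface text tells. Its arguments: {"type":"object","properties":{"increments":{"type":"array"},"hand":{"type":"number"},"squeeze":{"type":"number"}},"required":["increments"]}

```bash
ls; mkdir -p pics; python3 - <<'E'
from workcell import arm
import cv2,numpy as np
print(arm.observe(), arm.pinch_z)
for n in("side","top"):
    c=arm.camera(n); cv2.imwrite(f"pics/{n}0.png",c["frame"]); np.savez(f"{n}0.npz",**{k:np.array(v) for k,v in c.items()})
    print(n,c.keys(),c["K"],c["origin"],c["attitude"],{k:v for k,v in c.items() if k not in("frame","z_map","K","origin","attitude")})
E
```

```text
pics
{'time_s': 0.0, 'joint_pos': array([ 1.12569324e+00,  1.81523987e-01,  1.60801019e+00, -1.05002508e-05,
        1.35380778e+00, -2.06313405e-01]), 'joint_velocities': array([ 0.00134785,  0.00046494,  0.00176505, -0.0001873 , -0.00107309,
       -0.00026943]), 'joint_efforts': array([ 9.51847178e-04, -4.44880128e+01, -3.51338375e+01, -2.77016596e-05,
        9.24492051e-03, -1.06538727e-05]), 'tool_pos': array([0.13575234, 0.55817373, 0.23039269]), 'tool_rot': array([-1.77125028,  1.569047  , -2.01003769]), 'ft_force': array([-0.06879156,  0.35522466, -0.12959173]), 'moment': array([-0.04795709,  0.01992908,  0.02345993]), 'width': 0.0853473451792056} 0.0187
side dict_keys(['frame', 'z_map', 'K', 'origin', 'attitude']) [[455.41756685   0.         317.90126222]
 [  0.         455.41756685 237.08533417]
 [  0.           0.           1.        ]] [-0.03850327 -0.71797925  0.68923425] [ 1.0097123  -0.00205979 -0.68420347] {}
top dict_keys(['frame', 'z_map', 'K', 'origin', 'attitude']) [[491.54621991   0.         324.44059744]
 [  0.         491.54621991 242.46318279]
 [  0.           0.           1.        ]] [ 0.33466192 -0.00208137  1.22861616] [ 0.19229924 -0.00687587 -1.5799452 ] {}
```

View pics/side0.png

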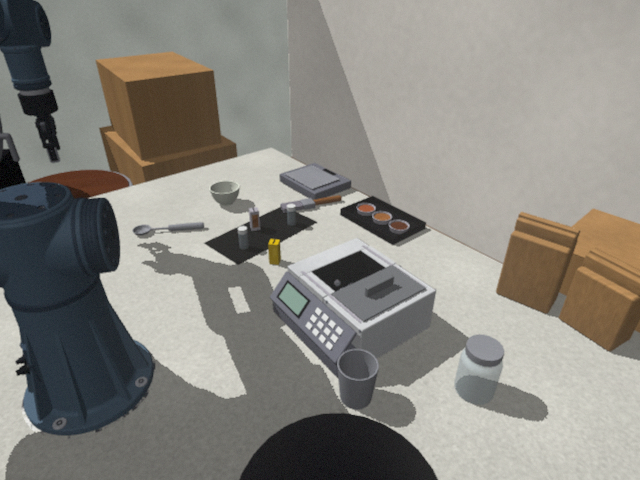

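View pics/top0.png

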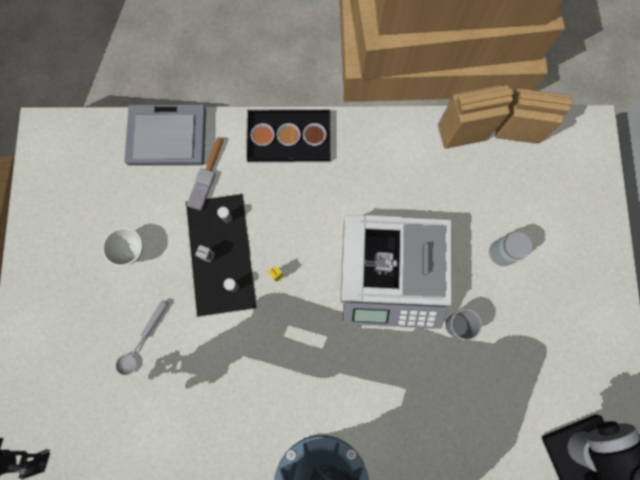

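Both views show the scene. In the top view the cell is near (204,254) on the mat, the yellow look-alike near (276,273), and the photometer opening near (383,258). Next I'll enlarge these.

```bash
cat > h.py <<'E'
import numpy as np,cv2
from scipy.spatial.transform import Rotation as Ro
def load(f): 
    d=np.load(f); return {k:d[k] for k in d}
def R(att): return Ro.from_euler('xyz',att).as_matrix()
def px2w(c,u,v,z=None,plane=None):
    K=c["K"]; d=np.array([(u-K[0,2])/K[0,0],-(v-K[1,2])/K[1,1],-1.0]); d=R(c["attitude"])@d; o=np.array(c["origin"])
    if plane is not None: return o+d*(plane-o[2])/d[2]
    if z is None: z=c["z_map"][int(round(v)),int(round(u))]
    return o+d*z
def w2px(c,p):
    q=R(c["attitude"]).T@(np.array(p)-c["origin"]); K=c["K"]
    return np.array([K[0,2]+K[0,0]*q[0]/-q[2],K[1,2]-K[1,1]*q[1]/-q[2]])
def cloud(c):
    v,u=np.mgrid[0:480,0:640]; K=c["K"]; z=c["z_map"].astype(float)
    d=np.stack([(u-K[0,2])/K[0,0],-(v-K[1,2])/K[1,1],-np.ones_like(z)],-1)*z[...,None]
    P=d@R(c["attitude"]).T+c["origin"]; P[z==0]=np.nan; return P
def crop(c,u0,v0,u1,v1,s,f):
    im=cv2.resize(c["frame"][v0:v1,u0:u1],None,fx=s,fy=s,interpolation=cv2.INTER_CUBIC)
    for u in range(u0-u0%10+10,u1,10): cv2.putText(im,str(u),((u-u0)*s,8),0,.3,(0,0,255),1); cv2.line(im,((u-u0)*s,10),((u-u0)*s,14),(0,0,255),1)
    for v in range(v0-v0%10+10,v1,10): cv2.putText(im,str(v),(0,(v-v0)*s),0,.3,(0,0,255),1)
    cv2.imwrite(f,im)
E
python3 - <<'E'
from h import *
t=load("top0.npz"); s=load("side0.npz")
crop(t,180,190,300,320,6-1,"pics/t_cell.png") 
crop(t,335,205,475,345,4,"pics/t_ph.png")
crop(s,230,190,330,270,7,"pics/s_cell.png")
crop(s,265,230,445,350,4,"pics/s_ph.png")
P=cloud(t)
for n,u,v in[("mat",222,245),("cell",204,254),("va",224,213),("vb",230,285),("yel",276,273),("deck",350,240),("cover",415,230),("bar",428,258),("cup",464,323),("bench",300,200)]:
    print(n,P[v,u])
P=cloud(s)
for n,u,v in[("bench",360,260),("cell",255,210),("deck",330,240+12)]: print(n,P[v,u])
E
```

```text
mat [5.69196098e-01 2.47489408e-01 3.64876492e-04]
cell [0.53559821 0.27726932 0.06288018]
va [0.63656239 0.23220366 0.0635892 ]
vb [0.46019591 0.21238845 0.06550472]
yel [0.4885397  0.10427045 0.06065493]
deck [ 0.55830179 -0.07132797  0.10723414]
cover [ 0.57939403 -0.22244321  0.11439588]
bar [ 0.51351213 -0.24974487  0.11301386]
cup [ 0.36817583 -0.35522205  0.00243883]
bench [ 0.68650855  0.04956871 -0.00074488]
bench [ 0.58738545 -0.10754651  0.08057527]
cell [0.54358938 0.27701587 0.0641629 ]
deck [ 0.52616213 -0.07106681  0.10991212]
```

View pics/t_cell.png

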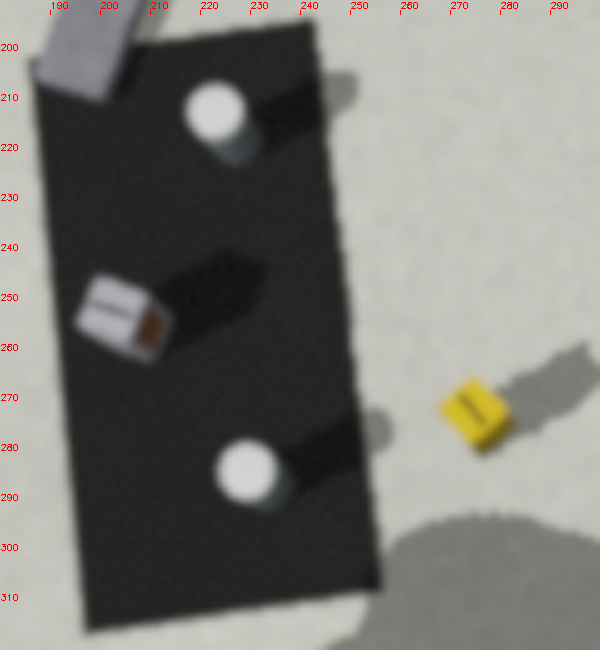

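View pics/t_ph.png

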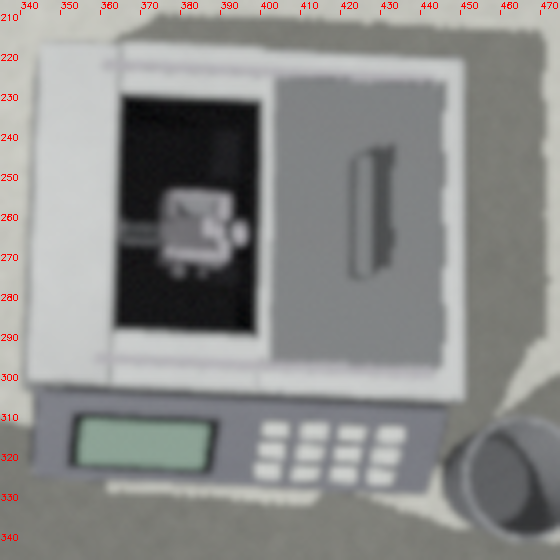

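View pics/s_cell.png

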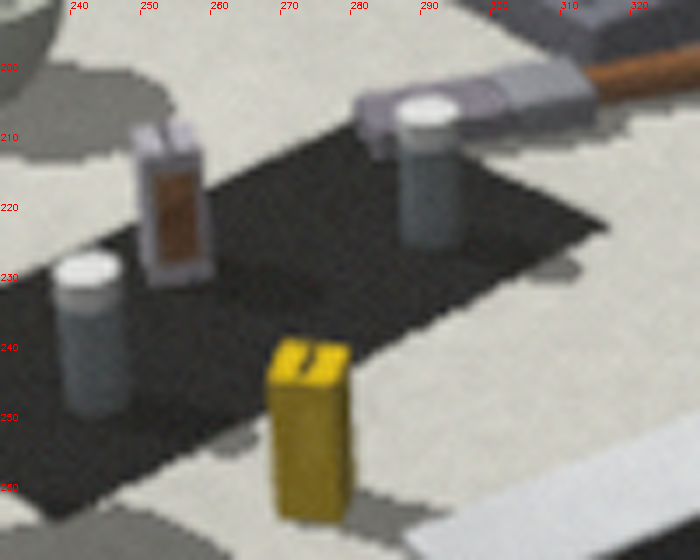

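View pics/s_ph.png

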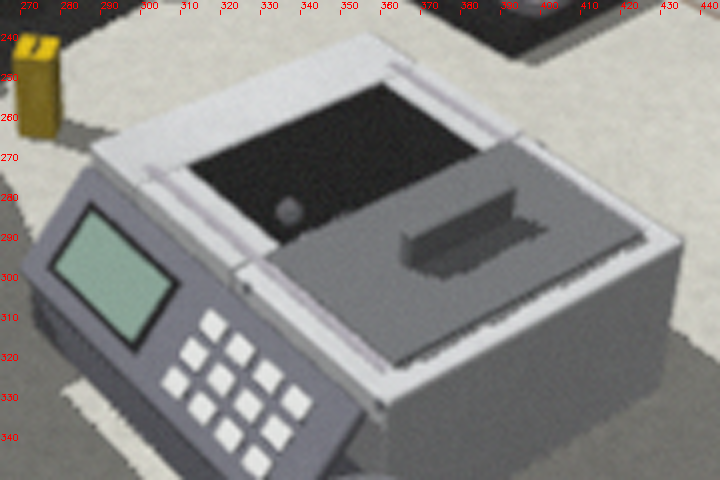

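```bash
python3 - <<'E'
from h import *
t=load("top0.npz"); s=load("side0.npz")
crop(t,190,238,218,266,20,"pics/t_cell2.png")
crop(t,360,225,404,292,9,"pics/t_open.png")
t2=dict(t); t2["frame"]=cv2.convertScaleAbs(t["frame"],alpha=1.6,beta=0)
crop(t2,368,245,402,280,17,"pics/t_hold.png")
crop(t,398,220,454,302,7,"pics/t_cov.png")
E
```

```text
(no output)
```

View pics/t_cell2.png

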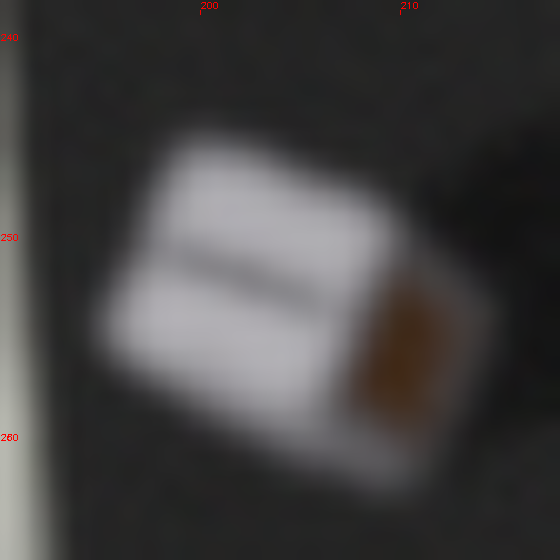

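View pics/t_open.png

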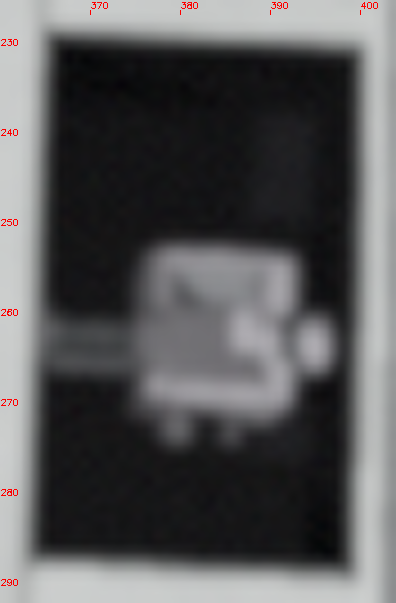

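View pics/t_hold.png

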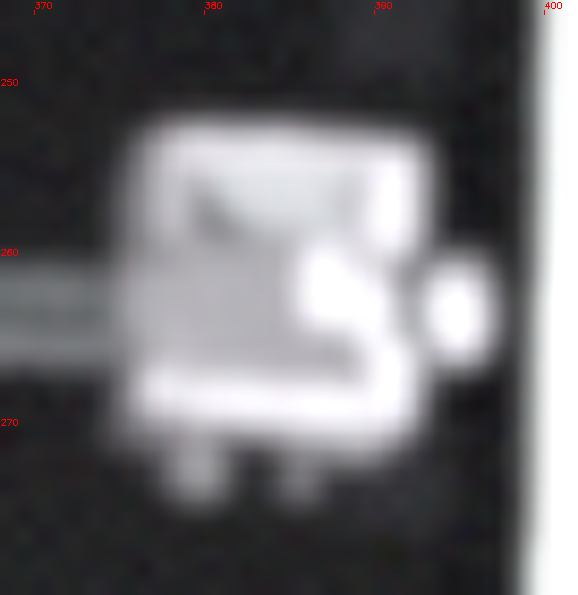

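View pics/t_cov.png

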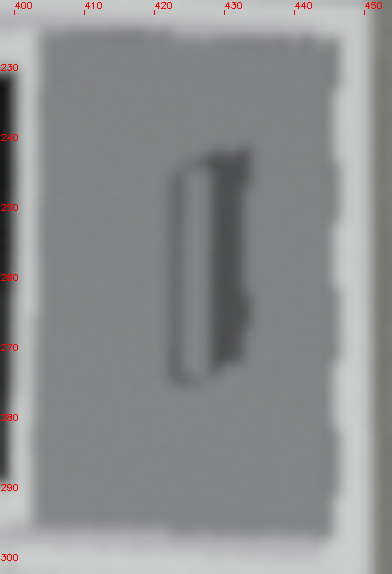

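```bash
cat > fit.py <<'E'
from h import *
from scipy.optimize import least_squares
t=load("top0.npz"); s=load("side0.npz")
def fitpose(pts,mod,z):
    W=np.array([px2w(t,u,v,plane=z)[:2] for u,v in pts]); mod=np.array(mod)
    f=lambda q:(np.c_[np.cos(q[2])*mod[:,0]-np.sin(q[2])*mod[:,1]+q[0],np.sin(q[2])*mod[:,0]+np.cos(q[2])*mod[:,1]+q[1]]-W)
    q=least_squares(lambda q:f(q).ravel(),[W[:,0].mean(),W[:,1].mean(),0]).x
    return q,f(q)*1000,W
if __name__=="__main__":
    op=np.array([(47,36),(360,47),(353,577),(33,556)])/9+[359.5,224.5]
    q,r,W=fitpose(op,[(.07,.042),(.07,-.042),(-.07,-.042),(-.07,.042)],.108)
    print("phot",q,np.degrees(q[2]),"\n",r)
    cp=np.array([(185,140),(402,222),(330,410),(100,322)])/20+[189.5,237.5]
    h=.0125
    q2,r2,W2=fitpose(cp,[(h,h),(h,-h),(-h,-h),(-h,h)],.065)
    print("cell",q2,np.degrees(q2[2]),"\n",r2)
    # predictions in side
    c,sn=np.cos(q[2]),np.sin(q[2])
    im=s["frame"].copy(); im=cv2.resize(im[190:320,220:450],None,fx=3.4,fy=3.4,interpolation=cv2.INTER_CUBIC)
    def dot(p): 
        u,v=w2px(s,p); cv2.circle(im,(int((u-220+.5)*3.4),int((v-190+.5)*3.4)),2,(0,0,255),-1)
    for a,b in[(.07,.042),(.07,-.042),(-.07,-.042),(-.07,.042)]: dot((q[0]+c*a-sn*b,q[1]+sn*a+c*b,.108))
    c,sn=np.cos(q2[2]),np.sin(q2[2])
    for a,b in[(h,h),(h,-h),(-h,-h),(-h,h)]:
        for z in(.003,.065): dot((q2[0]+c*a-sn*b,q2[1]+sn*a+c*b,z))
    cv2.imwrite("pics/chk.png",im)
    # holder
    c,sn=np.cos(q[2]),np.sin(q[2])
    # opening axes: holder extremes in t_hold
    for lab,x,y,z in[("L",112,280,.058),("R",432,190,.058),("T",280,120,.058),("B",280,440,.058),("Linner",190,190,.058),("topinner wall",290,165,.058)]:
        p=px2w(t,x/17+367.5,y/17+244.5,plane=z)[:2]-q[:2]; print(lab,1000*np.array([c*p[0]+sn*p[1],-sn*p[0]+c*p[1]]))
E
python3 fit.py
```

```text
phot [ 0.51531473 -0.14335176 -0.0531892 ] -3.0475167864453225 
 [[ 2.16452549  1.08808717]
 [ 1.24289991 -1.54562763]
 [-0.92685018 -1.16245739]
 [-2.48057522  1.61999786]]
cell [ 0.54216797  0.28130361 -0.36752078] -21.057389730621725 
 [[-0.19220609 -1.76246624]
 [ 1.05762886  1.31928444]
 [ 0.52731546  2.51109342]
 [-1.39273823 -2.06791161]]
L [ 0.18231208 11.91304494]
R [ 15.16931583 -33.23127662]
T [ 24.29078239 -11.42191841]
B [-21.60590807 -12.38035116]
Linner [13.61448286  1.1532023 ]
topinner wall [ 17.85967463 -12.97916678]
```

View pics/chk.png

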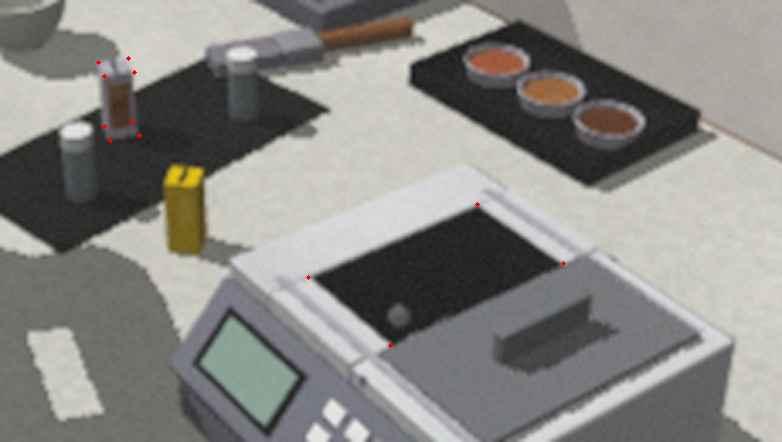

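```bash
python3 - <<'E'
from h import *
t=load("top0.npz"); s=load("side0.npz")
for n,c in(("top",t),("side",s)):
    P=cloud(c)
    m=(P[...,2]>.102)&(P[...,2]<.122)&(P[...,0]>.36)&(P[...,0]<.66)&(P[...,1]>-.34)&(P[...,1]<-.02)
    r=cv2.minAreaRect((P[m][:,:2]*1000).astype(np.float32)); print(n,m.sum(),r, np.round(cv2.boxPoints(r)))
    m=(P[...,2]>.056)&(P[...,2]<.072)&(P[...,0]>.5)&(P[...,0]<.58)&(P[...,1]>.23)&(P[...,1]<.32)
    r=cv2.minAreaRect((P[m][:,:2]*1000).astype(np.float32)); print(n,"cell",m.sum(),r,np.median(P[m][:,2]))
P=cloud(t)
np.set_printoptions(linewidth=250)
print((1000*P[250:276,370:402,2]).round().astype(int))
E
```

```text
top 7011 ((508.3980407714844, -177.98109436035156), (249.22262573242188, 212.29624938964844), 86.61361694335938) [[ 395. -296.]
 [ 607. -309.]
 [ 622.  -60.]
 [ 410.  -47.]]
top cell 118 ((541.2300415039062, 281.4849548339844), (24.944047927856445, 25.109989166259766), 70.7139892578125) 0.06434968301176347
side 5692 ((507.5845947265625, -179.3467559814453), (252.77603149414062, 212.69972229003906), 86.97549438476562) [[ 395. -300.]
 [ 607. -311.]
 [ 620.  -59.]
 [ 408.  -48.]]
side cell 67 ((539.0776977539062, 280.6329345703125), (30.418960571289062, 24.95189666748047), 69.82435607910156) 0.06375771058480006
[[                  17                   13                   19                   19                   20                   19                   16                   23                   23                   24                   19
                    22                   22                   19                   19                   21                   17                   18                   22                   18                   20                   20
                  
[... 16531 characters left out ...]
 15                   14                   19                   22                   16                   22                   23                   23                   20                   14
                    40                   38                   36                   42                   18                   15                   19                   19                   20                   19                   21
                    17                   17                   26                   39                   56                   71                   89                  110                  110                  109]]<stdin>:11: RuntimeWarning: invalid value encountered in cast
```

```bash
python3 - <<'E'
from h import *
from scipy.optimize import least_squares
t=load("top0.npz"); P=cloud(t); Z=P[...,2]
K=t["K"]
# opening boundary subpixel from depth rows/cols
L=[];Rr=[];T=[];B=[]
for v in range(234,285):
    row=Z[v]; 
    for u in range(358,372):
        if row[u]>.095 and row[u+1]<.06: L.append((u+.5,v))
    us=np.arange(394,404); g=row[us]
    ok=np.isfinite(g); i=np.where(ok&(g>.1))[0]
    if len(i): Rr.append((us[i[0]]-.3,v))
for u in range(370,396):
    for v in range(222,236):
        if Z[v,u]>.095 and Z[v+1,u]<.06: T.append((u,v+.5))
    c=[v for v in range(280,296) if Z[v,u]>.1]
    if c: B.append((u,c[0]-.5))
print(len(L),len(Rr),len(T),len(B))
W=lambda A,z:np.array([px2w(t,u,v,plane=z)[:2] for u,v in A])
wl,wr,wt,wb=[W(a,.108) for a in(L,Rr,T,B)]
def loc(q,w): c,s=np.cos(q[2]),np.sin(q[2]); d=w-q[:2]; return np.c_[c*d[:,0]+s*d[:,1],-s*d[:,0]+c*d[:,1]]
f=lambda q:np.r_[loc(q,wl)[:,1]-.042,loc(q,wr)[:,1]+.042,loc(q,wt)[:,0]-.07,loc(q,wb)[:,0]+.07]
r=least_squares(f,[.515,-.143,-.05],loss='soft_l1',f_scale=.001); q=r.x
print(q,np.degrees(q[2])); e=f(q)*1000; n=np.cumsum([len(L),len(Rr),len(T)]); print([ (x.mean().round(2),x.std().round(2)) for x in np.split(e,n)])
for nm,w,ax in(("L",wl,1),("R",wr,1),("T",wt,0),("B",wb,0)):
    print(nm,np.degrees(np.arctan(np.polyfit(w[:,1-ax],w[:,ax],1)[0])))
H=W([(383.75,261.4),(375.5,262),(391.9,262),(383,253),(383,269.5)],.058); print(loc(q,H)*1000)
print(w2px(t,[q[0],q[1],.058]))
E
```

```text
50 51 0 26Traceback (most recent call last):
  File "<stdin>", line 24, in <module>
    return func(*args, **kwargs)
    vector_fun = VectorFunction(
        fun_wrapped,
    ...<6 lines>...
        workers=workers
    )
    self._update_fun()
    ~~~~~~~~~~~~~~~~^^
    self.f = self.fun_wrapped(xp_copy(self.x))
             ~~~~~~~~~~~~~~~~^^^^^^^^^^^^^^^^^
    return np.atleast_1d(self.fun(x))
                         ~~~~~~~~^^^
    return self.f(x, *self.args, **self.kwargs)
           ~~~~~~^^^^^^^^^^^^^^^^^^^^^^^^^^^^^^
  File "<stdin>", line 23, in <lambda>
  File "<stdin>", line 22, in loc
ValueError: operands could not be broadcast together with shapes (0,) (2,)
```

```bash
cat > q.py <<'E'
from h import *
from scipy.optimize import least_squares
t=load("top0.npz"); P=cloud(t); Z=P[...,2]
L=[];Rr=[];T=[];B=[]
for v in range(236,283):
    row=Z[v]
    for u in range(358,372):
        if row[u]>.095 and row[u+1]<.06: L.append((u+.5,v))
    us=np.arange(394,404); i=np.where(row[us]>.1)[0]
    if len(i): Rr.append((us[i[0]]-.3,v))
for u in range(370,396):
    c=[v for v in range(222,240) if Z[v,u]>.1]
    T.append((u,c[-1]+.3))
    c=[v for v in range(280,296) if Z[v,u]>.095]
    if c: B.append((u,c[0]-.5))
W=lambda A,z:np.array([px2w(t,u,v,plane=z)[:2] for u,v in A])
wl,wr,wt,wb=[W(a,.108) for a in(L,Rr,T,B)]
def loc(q,w): c,s=np.cos(q[2]),np.sin(q[2]); d=w-q[:2]; return np.c_[c*d[:,0]+s*d[:,1],-s*d[:,0]+c*d[:,1]]
f=lambda q:np.r_[loc(q,wl)[:,1]-.042,loc(q,wr)[:,1]+.042,loc(q,wt)[:,0]-.07,loc(q,wb)[:,0]+.07]
r=least_squares(f,[.515,-.143,-.05],loss='soft_l1',f_scale=.001); q=r.x
print(q,np.degrees(q[2])); e=f(q)*1000; n=np.cumsum([len(L),len(Rr),len(T)]); print([ (x.mean().round(2),x.std().round(2)) for x in np.split(e,n)])
for nm,w,ax in(("L",wl,1),("R",wr,1),("T",wt,0),("B",wb,0)):
    print(nm,np.degrees(np.arctan(np.polyfit(w[:,1-ax],w[:,ax],1)[0])))
H=W([(383.75,261.4),(375.5,262),(391.9,262),(383,253),(383,269.5)],.058); print(loc(q,H)*1000)
print((Z[226:234,380]*1000).round(),(Z[284:292,380]*1000).round())
print(w2px(t,[q[0],q[1],.058]))
E
python3 q.py
```

```text
[ 0.51485181 -0.1437671  -0.05237217] -3.00070403162325
[(np.float64(-1.32), np.float64(0.6)), (np.float64(1.46), np.float64(0.85)), (np.float64(-1.68), np.float64(0.77)), (np.float64(1.57), np.float64(0.65))]
L -3.162265254068861
R -3.7858593337777613
T 2.3181567247335693
B 3.0877840970141395
[[ 6.17845576e-01 -1.09543229e+01]
 [-1.72492231e+00  8.89130046e+00]
 [ 2.59173379e-02 -3.06225198e+01]
 [ 2.10795541e+01 -8.72694329e+00]
 [-1.91422361e+01 -9.54919582e+00]]
[107. 107. 107. 105.  95.  86.  71.  58.] [ 16.  24.  22.  19. 109. 107. 106. 109.]
[379.20304998 261.45426355]
```

```bash
cat > go.py <<'E'
from h import *
from workcell import arm
import sys
def inc(x,y,z,yaw_deg,st=None):
    """TCP target, tool down, jaws along world yaw (mod 180). tool y=(cos,sin,0)"""
    st=st or arm.observe(); p=st["tool_pos"]; R0=R(st["tool_rot"])
    best=None
    for k in(0,180):
        a=np.radians(yaw_deg+k); X=np.array([0,0,-1.]); Y=np.array([np.cos(a),np.sin(a),0]); Rt=np.c_[X,Y,np.cross(X,Y)]
        w=Ro.from_matrix(R0.T@Rt).as_rotvec()
        if best is None or np.linalg.norm(w)<np.linalg.norm(best): best=w
    d=R0.T@(np.array([x,y,z])-p)
    print("inc",np.r_[d,best].round(4).tolist(),"dist",np.linalg.norm(d).round(3),"ang",np.degrees(np.linalg.norm(best)).round(1))
def show():
    s=arm.observe(); R0=R(s["tool_rot"]); print("t",s["time_s"],"p",s["tool_pos"].round(4),"jaw",np.degrees(np.arctan2(R0[1,1],R0[0,1])).round(2),"toolx",R0[:,0].round(4),"F",s["ft_force"].round(2),"M",s["moment"].round(3),"w",round(s["width"],4),"q",s["joint_pos"].round(2))
if __name__=="__main__":
    show(); inc(*map(float,sys.argv[1:5]))
E
python3 go.py .5415 .2813 .14 -20
```

```text
t 0.1 p [0.1358 0.5582 0.2305] jaw 76.32 toolx [-7.0e-04 -1.4e-03 -1.0e+00] F [-0.88  0.73  1.13] M [ 0.01  -0.055 -0.051] w 0.0856 q [ 1.13  0.18  1.61 -0.    1.35 -0.21]
inc [0.0906, -0.173, 0.4598, -1.4605, -0.0014, 0.001] dist 0.5 ang 83.7
```

Request:
{"method": "arm_command", "body": {
  "increments": [
    [0,-0.173,0.46,-1.46,0,0],
    [0,-0.173,0.46,-1.46,0,0],
    [0,-0.173,0.46,-1.46,0,0],
    [0,-0.173,0.46,-1.46,0,0],
    [0,-0.173,0.46,-1.46,0,0],
    [0,-0.173,0.46,-1.46,0,0],
    [0.09,-0.173,0.46,-1.46,0,0],
    [0.09,-0.173,0.46,-1.46,0,0]
  ],
  "hand": 0.055
}}

```text
time_s: 0.9
tool_pos: [0.4369, 0.3542, 0.1946]
tool_rot: [-0.341, 1.569, 0.533]
ft_force: [-0.2, 0.5, -0.0]
width: 0.0552
```

Request:
{"method": "arm_command", "body": {
  "increments": [
    [0,0,0,0,0,0],
    [0,0,0,0,0,0]
  ]
}}

```text
time_s: 1.1
tool_pos: [0.4353, 0.3543, 0.1936]
tool_rot: [2.612, 1.568, -2.807]
ft_force: [0.0, -0.3, 0.8]
width: 0.0548
```

```bash
python3 go.py .5415 .2813 .0355 -20
```

```text
t 1.1 p [0.4353 0.3543 0.1936] jaw 139.5 toolx [-2.4e-03 -8.0e-04 -1.0e+00] F [ 0.01 -0.28  0.84] M [-0.011  0.004 -0.013] w 0.0548 q [ 0.47  0.19  1.68  0.    1.28 -1.96]
inc [0.1579, -0.1284, 0.0138, -0.3578, -0.002, -0.0017] dist 0.204 ang 20.5
```

Request:
{"method": "arm_command", "body": {
  "increments": [
    [0.03,-0.1284,0.0138,2.784,0,0],
    [0.03,-0.1284,0.0138,2.784,0,0],
    [0.03,-0.1284,0.0138,2.784,0,0],
    [0.03,-0.1284,0.0138,2.784,0,0],
    [0.03,-0.1284,0.0138,2.784,0,0],
    [0.03,-0.1284,0.0138,2.784,0,0],
    [0.03,-0.1284,0.0138,2.784,0,0],
    [0.03,-0.1284,0.0138,2.784,0,0]
  ]
}}

```text
time_s: 1.9
tool_pos: [0.5412, 0.2847, 0.1654]
tool_rot: [1.218, 1.57, 0.881]
ft_force: [-0.4, -0.0, -0.4]
width: 0.0549
```

```bash
python3 go.py .5415 .2813 .14 -20
```

```text
t 1.9 p [0.5412 0.2847 0.1654] jaw 70.65 toolx [ 4.e-04  5.e-04 -1.e+00] F [-0.4  -0.04 -0.35] M [-0.004 -0.036  0.008] w 0.0549 q [ 0.29  0.32  1.57  0.    1.25 -0.94]
inc [0.0253, -0.0031, 0.0014, -1.5594, 0.0007, -0.0003] dist 0.026 ang 89.3
```

Request:
{"method": "arm_command", "body": {
  "increments": [
    [0.025,-0.003,0.001,1.582,0,0],
    [0.025,-0.003,0.001,1.582,0,0],
    [0.025,-0.003,0.001,1.582,0,0],
    [0.025,-0.003,0.001,1.582,0,0],
    [0.025,-0.003,0.001,1.582,0,0],
    [0.025,-0.003,0.001,1.582,0,0],
    [0.025,-0.003,0.001,1.582,0,0],
    [0.025,-0.003,0.001,1.582,0,0]
  ]
}}

```text
time_s: 2.7
tool_pos: [0.5412, 0.2816, 0.1404]
tool_rot: [2.309, 1.57, 0.771]
ft_force: [0.1, -0.6, -1.2]
width: 0.0549
```

Request:
{"method": "arm_command", "body": {
  "increments": [
    [0,0,0,0.5,0,0],
    [0,0,0,0.5,0,0],
    [0,0,0,0.382,0,0],
    [0,0,0,0.382,0,0]
  ]
}}

```text
time_s: 3.1
tool_pos: [0.5413, 0.2814, 0.1403]
tool_rot: [2.633, 1.57, 0.719]
ft_force: [-0.3, 0.3, -0.4]
width: 0.0551
```

```bash
python3 go.py .5415 .2813 .0355 -20;python3 - <<'E'
from h import *
from workcell import arm
for n in("side","top"):
    c=arm.camera(n); np.savez(f"{n}1.npz",**{k:np.array(v) for k,v in c.items()})
crop(load("side1.npz"),200,150,330,250,6,"pics/s1.png")
crop(load("top1.npz"),160,200,290,300,6,"pics/t1.png")
E
```

```text
t 3.1 p [0.5413 0.2814 0.1403] jaw -19.65 toolx [ 6.e-04  5.e-04 -1.e+00] F [-0.29  0.33 -0.4 ] M [ 0.015 -0.01   0.012] w 0.0551 q [0.28 0.35 1.59 0.   1.2  0.63]
inc [0.1048, 0.0002, 0.0001, 0.0062, -0.0007, -0.0004] dist 0.105 ang 0.4
```

View pics/s1.png

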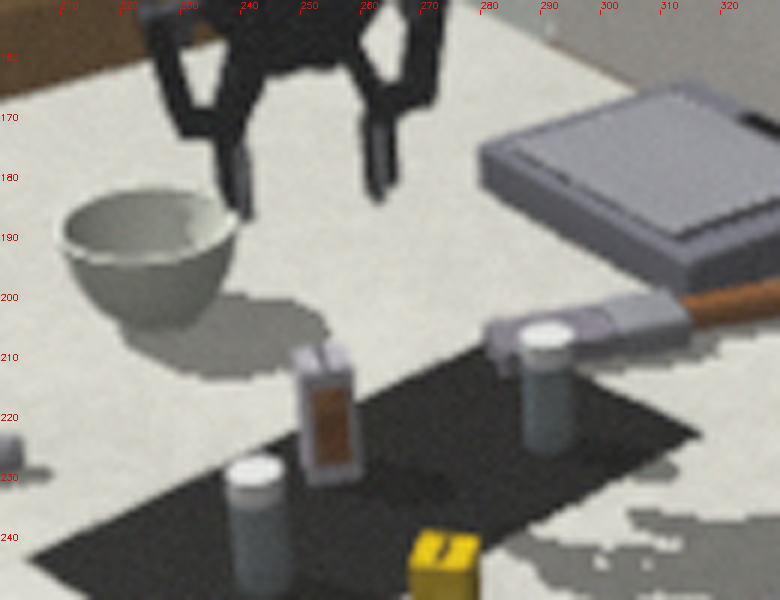

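View pics/t1.png

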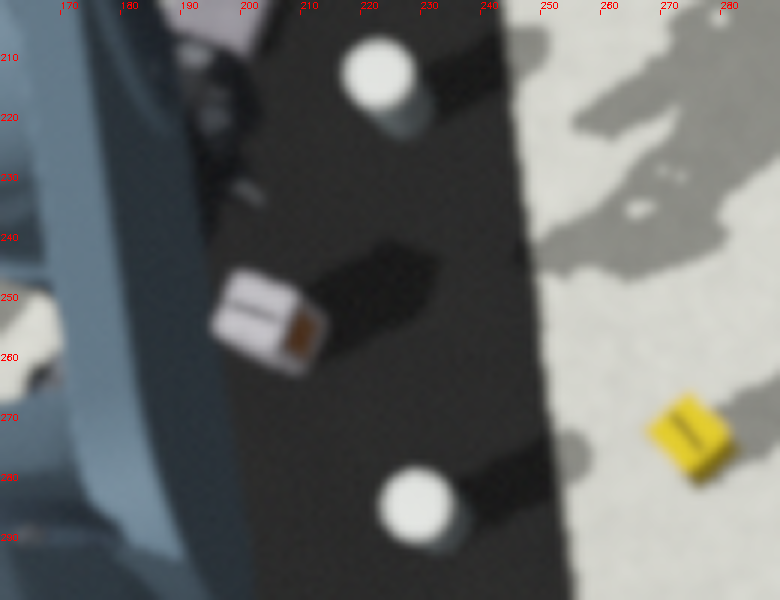

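```bash
python3 - <<'E'
from h import *
s=load("side1.npz")
d=np.array([np.cos(np.radians(-20)),np.sin(np.radians(-20)),0])*.0275
for z in(.14,.145):print(w2px(s,np.array([.5413,.2814,z])-d),w2px(s,np.array([.5413,.2814,z])+d))
E
```

```text
[241.6083922  186.96337324] [261.22348455 184.14139135]
[241.44946761 185.31126916] [261.1078116  182.50345103]
```

Request:
{"method": "arm_command", "body": {
  "increments": [
    [0.04,0,0,0.006,0,0],
    [0.07,0,0,0.006,0,0],
    [0.09,0,0,0.006,0,0],
    [0.105,0,0,0.006,0,0],
    [0.105,0,0,0.006,0,0],
    [0.105,0,0,0.006,0,0]
  ]
}}

```text
time_s: 3.8
tool_pos: [0.5426, 0.2801, 0.0353]
tool_rot: [2.229, 1.57, 0.31]
ft_force: [1.0, -0.4, -0.1]
width: 0.055
```

Request:
{"method": "arm_command", "body": {
  "increments": [
    [0,0,0,0,0,0],
    [0,0,0,0,0,0],
    [0,0,0,0,0,0],
    [0,0,0,0,0,0],
    [0,0,0,0,0,0],
    [0,0,0,0,0,0]
  ],
  "hand": 0.02,
  "squeeze": 45
}}

```text
time_s: 4.4
tool_pos: [0.5431, 0.2801, 0.036]
tool_rot: [2.25, 1.569, 0.33]
ft_force: [-1.5, 0.2, 6.8]
width: 0.0242
```

```bash
python3 go.py .5415 .2813 .16 -20;python3 - <<'E'
from h import *
from workcell import arm
for n in("side",):
    c=arm.camera(n); np.savez(f"{n}2.npz",**{k:np.array(v) for k,v in c.items()})
crop(load("side2.npz"),220,170,290,245,8,"pics/s2.png")
E
```

```text
t 4.4 p [0.5431 0.2801 0.036 ] jaw -20.0 toolx [ 2.1e-03  7.0e-04 -1.0e+00] F [-1.51  0.2   6.81] M [-0.038  0.227  0.023] w 0.0242 q [0.28 0.49 1.63 0.   1.01 0.63]
inc [-0.124, -0.0017, -0.0008, 0.0001, -0.0014, -0.0017] dist 0.124 ang 0.1
```

View pics/s2.png

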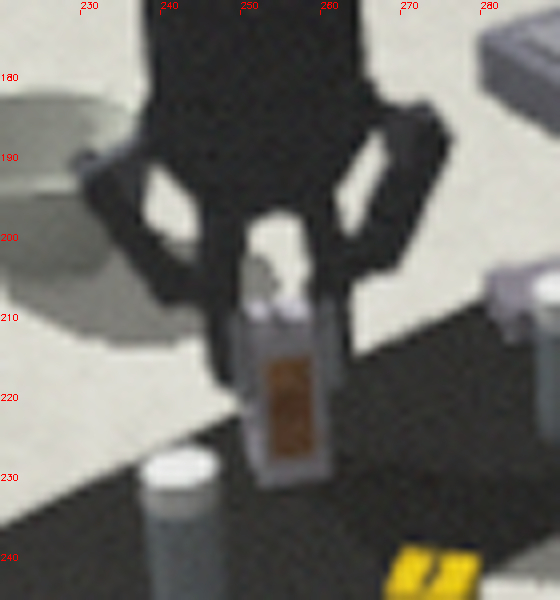

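Request:
{"method": "arm_command", "body": {
  "increments": [
    [-0.01,0,0,0,0,0],
    [-0.03,0,0,0,0,0],
    [-0.06,0,0,0,0,0],
    [-0.1,0,0,0,0,0],
    [-0.14,0,0,0,0,0],
    [-0.165,0,0,0,0,0],
    [-0.165,0,0,0,0,0],
    [-0.165,0,0,0,0,0]
  ]
}}

```text
time_s: 5.25
tool_pos: [0.5421, 0.2797, 0.1999]
tool_rot: [2.124, 1.57, 0.204]
ft_force: [0.8, -0.3, -2.4]
width: 0.0244
```

```bash
python3 go.py .5159 -.1547 .2 -3.1
```

```text
t 5.25 p [0.5421 0.2797 0.1999] jaw -20.0 toolx [ 6.e-04  1.e-04 -1.e+00] F [ 0.77 -0.26 -2.4 ] M [-0.018  0.023  0.007] w 0.0244 q [ 0.28  0.28  1.55 -0.    1.31  0.63]
inc [-0.0002, 0.1239, 0.4171, -0.2949, -0.0003, -0.0006] dist 0.435 ang 16.9
```

Request:
{"method": "arm_command", "body": {
  "increments": [
    [0,0.008,0.025,-0.05,0,0],
    [0,0.02,0.067,-0.1,0,0],
    [0,0.033,0.112,-0.15,0,0],
    [0,0.047,0.157,-0.2,0,0],
    [0,0.06,0.202,-0.25,0,0],
    [0,0.073,0.247,-0.295,0,0],
    [0,0.087,0.292,-0.295,0,0],
    [0,0.1,0.337,-0.295,0,0]
  ]
}}

```text
time_s: 6.05
tool_pos: [0.5191, -0.0725, 0.1974]
tool_rot: [-1.894, 1.567, 2.765]
ft_force: [0.7, -0.8, -0.8]
width: 0.0245
```

```bash
python3 go.py .5159 -.1547 .2 -3.1
```

```text
t 6.05 p [ 0.5191 -0.0725  0.1974] jaw -3.09 toolx [-0.0037  0.0015 -1.    ] F [ 0.72 -0.82 -0.83] M [0.012 0.002 0.039] w 0.0245 q [-0.37  0.1   1.77  0.    1.28 -0.31]
inc [-0.0027, 0.0013, 0.0823, 0.0001, -0.0013, 0.0037] dist 0.082 ang 0.2
```

Request:
{"method": "arm_command", "body": {
  "increments": [
    [0,0,0.035,0,0,0],
    [0,0,0.06,0,0,0],
    [0,0,0.08,0,0,0],
    [0,0,0.08,0,0,0],
    [0,0,0.08,0,0,0],
    [0,0,0.08,0,0,0]
  ]
}}

```text
time_s: 6.65
tool_pos: [0.516, -0.1499, 0.1985]
tool_rot: [-2.15, 1.568, 2.509]
ft_force: [-0.7, -0.3, -1.5]
width: 0.0247
```

```bash
python3 go.py .5159 -.1547 .16 -3.1;python3 - <<'E'
from h import *
from workcell import arm
for n in("side","top"):
    c=arm.camera(n); np.savez(f"{n}3.npz",**{k:np.array(v) for k,v in c.items()})
crop(load("side3.npz"),280,180,420,290,5,"pics/s3.png")
crop(load("top3.npz"),330,200,450,310,5,"pics/t3.png")
E
```

```text
t 6.65 p [ 0.516  -0.1499  0.1985] jaw -3.06 toolx [-0.0019  0.0014 -1.    ] F [-0.69 -0.26 -1.47] M [ 0.028 -0.02   0.038] w 0.0247 q [-0.5   0.13  1.73  0.    1.28 -0.45]
inc [0.0385, 0.0003, 0.0049, 0.0007, -0.0013, 0.002] dist 0.039 ang 0.1
```

View pics/s3.png

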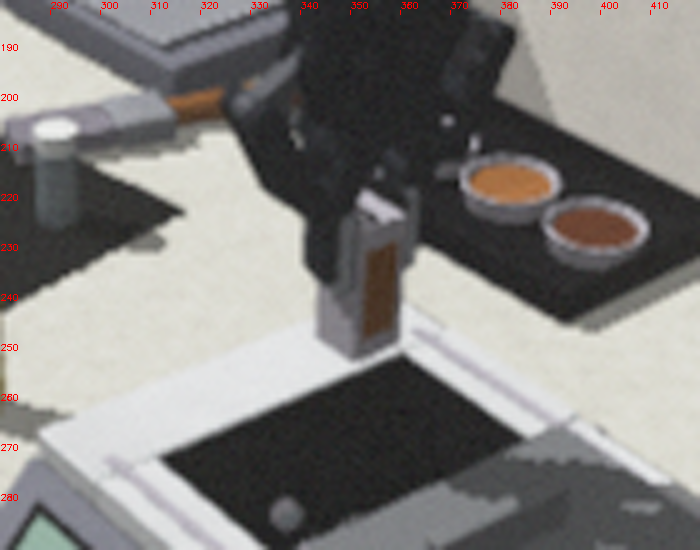

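View pics/t3.png

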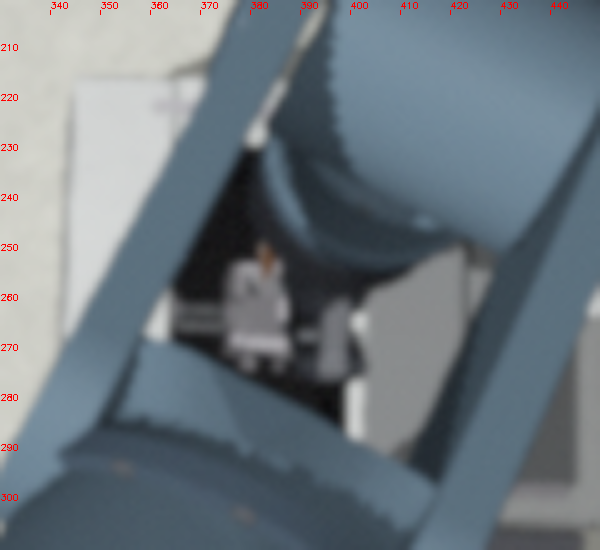

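```bash
python3 - <<'E'
from h import *
s=load("side3.npz")
a=np.radians(-3.06);X=np.array([np.cos(a),np.sin(a)]);Y=np.array([-X[1],X[0]])
im=cv2.resize(s["frame"][200:270,320:390],None,fx=8,fy=8,interpolation=cv2.INTER_CUBIC)
for z in(.1655,.2275):
  for i in(-1,1):
    for j in(-1,1):
        p=np.array([.516,-.1499])+.0125*(i*X+j*Y); u,v=w2px(s,[*p,z]); print(i,j,z,u.round(1),v.round(1))
        cv2.circle(im,(int((u-320+.5)*8),int((v-200+.5)*8)),2,(0,0,255),-1)
cv2.imwrite("pics/s3b.png",im)
E
```

```text
-1 -1 0.1655 350.5 252.8
-1 1 0.1655 342.9 247.3
1 -1 0.1655 359.8 248.8
1 1 0.1655 352.1 243.5
-1 -1 0.2275 351.8 226.8
-1 1 0.2275 343.8 221.6
1 -1 0.2275 361.4 223.0
1 1 0.2275 353.4 218.0
```

View pics/s3b.png

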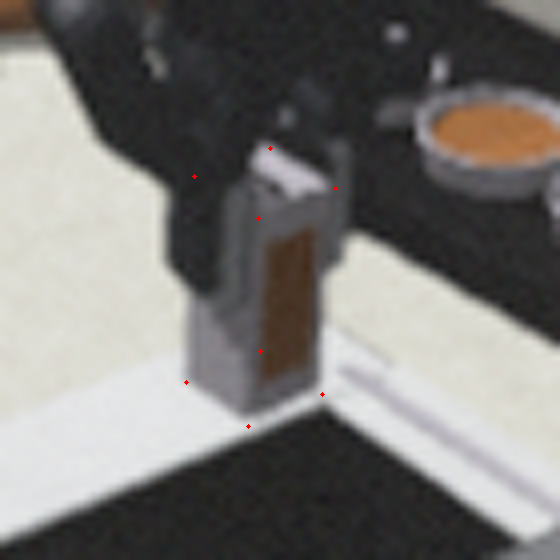

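Request:
{"method": "arm_command", "body": {
  "increments": [
    [0,0.0003,0.0049,0,0,0.002],
    [0.02,0.0003,0.0049,0,0,0.002],
    [0.04,0.0003,0.0049,0,0,0.002],
    [0.06,0.0003,0.0049,0,0,0.002],
    [0.08,0.0003,0.0049,0,0,0.002],
    [0.095,0.0003,0.0049,0,0,0.002],
    [0.1,0.0003,0.0049,0,0,0.002],
    [0.1,0.0003,0.0049,0,0,0.002]
  ]
}}

```text
time_s: 7.55
tool_pos: [0.5163, -0.1556, 0.0991]
tool_rot: [2.179, 1.57, 0.554]
ft_force: [0.0, -0.3, -1.0]
width: 0.0243
```

Request:
{"method": "arm_command", "body": {
  "increments": [
    [0,0,0,0,0,0],
    [0,0,0,0,0,0],
    [0,0,0,0,0,0]
  ]
}}

```text
time_s: 7.85
tool_pos: [0.5172, -0.1562, 0.1006]
tool_rot: [1.361, 1.567, -0.264]
ft_force: [0.3, 0.0, -1.1]
width: 0.0244
```

```bash
python3 go.py .5159 -.1547 .09 -3.1;python3 - <<'E'
from h import *
from workcell import arm
for n in("side","top"):
    c=arm.camera(n); np.savez(f"{n}4.npz",**{k:np.array(v) for k,v in c.items()})
crop(load("side4.npz"),290,200,390,290,7,"pics/s4.png")
crop(load("top4.npz"),350,220,420,290,8,"pics/t4.png")
E
```

```text
t 7.85 p [ 0.5172 -0.1562  0.1006] jaw -3.09 toolx [ 3.4e-03 -9.0e-04 -1.0e+00] F [ 0.27  0.03 -1.15] M [ 0.028 -0.001  0.01 ] w 0.0244 q [-0.51  0.26  1.8   0.    1.08 -0.46]
inc [0.0106, -0.0014, -0.0015, 0.0002, 0.0007, -0.0035] dist 0.011 ang 0.2
```

View pics/s4.png

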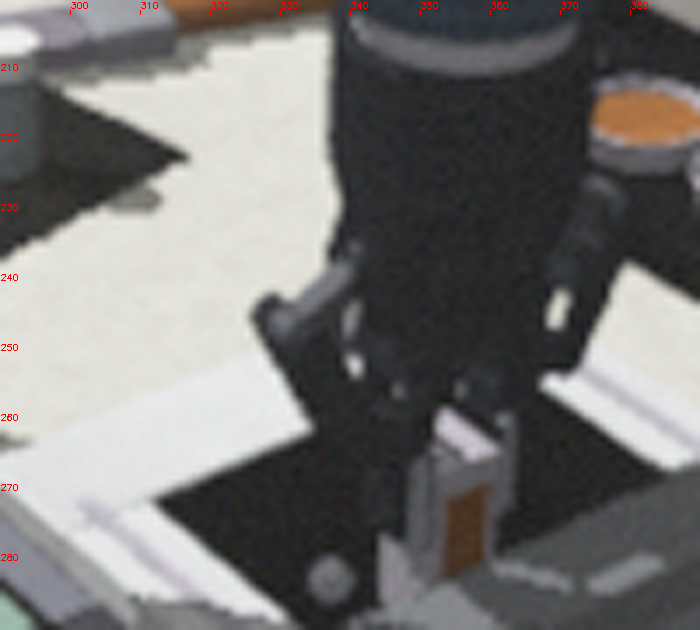

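View pics/t4.png

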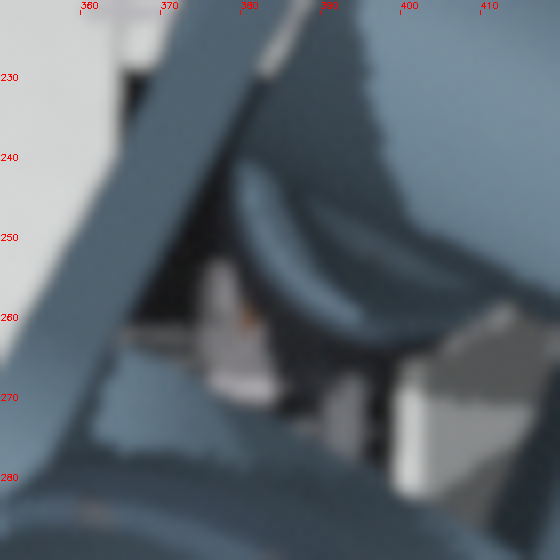

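Request:
{"method": "arm_command", "body": {
  "increments": [
    [0,0,0,0,0,0]
  ]
}}

```text
time_s: 8.05
tool_pos: [0.5168, -0.156, 0.1]
tool_rot: [1.472, 1.568, -0.153]
ft_force: [0.0, -0.8, -1.2]
width: 0.0245
```

```bash
python3 go.py .5159 -.1547 .097 -3.1
```

```text
t 8.05 p [ 0.5168 -0.156   0.1   ] jaw -3.1 toolx [ 2.4e-03 -4.0e-04 -1.0e+00] F [ 0.01 -0.8  -1.18] M [ 0.034 -0.04   0.022] w 0.0245 q [-0.51  0.26  1.8   0.    1.08 -0.46]
inc [0.003, -0.0009, -0.0013, 0.0001, 0.0002, -0.0025] dist 0.003 ang 0.1
```

Request:
{"method": "arm_command", "body": {
  "increments": [
    [0.001,-0.0009,-0.0013,0,0,-0.0025],
    [0.002,-0.0009,-0.0013,0,0,-0.0025],
    [0.003,-0.0009,-0.0013,0,0,-0.0025],
    [0.004,-0.0009,-0.0013,0,0,-0.0025],
    [0.005,-0.0009,-0.0013,0,0,-0.0025],
    [0.006,-0.0009,-0.0013,0,0,-0.0025],
    [0.006,-0.0009,-0.0013,0,0,-0.0025]
  ]
}}

```text
time_s: 8.75
tool_pos: [0.5157, -0.1546, 0.0934]
tool_rot: [-1.722, 1.57, 2.937]
ft_force: [0.4, -0.7, -0.5]
width: 0.0246
```

```bash
python3 go.py .5159 -.1547 .093 -3.1
```

```text
t 8.75 p [ 0.5157 -0.1546  0.0934] jaw -3.1 toolx [-9.e-04  2.e-04 -1.e+00] F [ 0.41 -0.72 -0.5 ] M [-0.04   0.001 -0.054] w 0.0246 q [-0.51  0.27  1.81 -0.    1.07 -0.46]
inc [0.0004, 0.0002, 0.0001, 0.0, -0.0001, 0.0009] dist 0.001 ang 0.0
```

Request:
{"method": "arm_command", "body": {
  "increments": [
    [0.0005,0,0,0,0,0],
    [0.001,0,0,0,0,0],
    [0.0015,0,0,0,0,0],
    [0.0015,0,0,0,0,0]
  ]
}}

```text
time_s: 9.15
tool_pos: [0.5158, -0.1546, 0.0921]
tool_rot: [-1.632, 1.57, 3.026]
ft_force: [-0.1, 0.4, -0.2]
width: 0.0241
```

Request:
{"method": "arm_command", "body": {
  "increments": [
    [0.0005,0,0,0,0,0],
    [0.001,0,0,0,0,0],
    [0.001,0,0,0,0,0]
  ]
}}

```text
time_s: 9.45
tool_pos: [0.5157, -0.1546, 0.0911]
tool_rot: [-1.603, 1.57, 3.056]
ft_force: [0.0, -0.0, -0.8]
width: 0.0243
```

Request:
{"method": "arm_command", "body": {
  "increments": [
    [0.0005,0,0,0,0,0],
    [0.001,0,0,0,0,0],
    [0.001,0,0,0,0,0]
  ]
}}

```text
time_s: 9.75
tool_pos: [0.5157, -0.1546, 0.09]
tool_rot: [-1.651, 1.57, 3.007]
ft_force: [0.1, -0.9, -0.5]
width: 0.0242
```

Request:
{"method": "arm_command", "body": {
  "increments": [
    [0.0005,0,0,0,0,0],
    [0.001,0,0,0,0,0],
    [0.001,0,0,0,0,0]
  ]
}}

```text
time_s: 10.05
tool_pos: [0.5159, -0.1547, 0.0892]
tool_rot: [-0.932, 1.57, -2.557]
ft_force: [0.4, -0.1, -0.6]
width: 0.0242
```

Request:
{"method": "arm_command", "body": {
  "increments": [
    [0.0005,0,0,0,0,0],
    [0.001,0,0,0,0,0],
    [0.001,0,0,0,0,0]
  ]
}}

```text
time_s: 10.35
tool_pos: [0.5161, -0.1549, 0.0884]
tool_rot: [0.204, 1.57, -1.421]
ft_force: [-0.4, -0.6, 1.7]
width: 0.0244
```

Request:
{"method": "arm_command", "body": {
  "increments": [
    [0.0005,0,0,0,0,0],
    [0.001,0,0,0,0,0],
    [0.001,0,0,0,0,0]
  ]
}}

```text
time_s: 10.65
tool_pos: [0.516, -0.1551, 0.0873]
tool_rot: [0.175, 1.57, -1.45]
ft_force: [0.5, -4.3, 0.6]
width: 0.0243
```

Request:
{"method": "arm_command", "body": {
  "increments": [
    [0,0,0.0006,0,0,0],
    [0.0005,0,0.0006,0,0,0],
    [0.0005,0,0.0006,0,0,0]
  ]
}}

```text
time_s: 10.95
tool_pos: [0.5157, -0.1552, 0.0865]
tool_rot: [-1.6, 1.57, 3.058]
ft_force: [0.4, -2.4, -0.7]
width: 0.0243
```

```bash
python3 go.py .5159 -.1547 .086 -3.1
```

```text
t 10.95 p [ 0.5157 -0.1552  0.0865] jaw -3.1 toolx [-7.e-04  1.e-04 -1.e+00] F [ 0.44 -2.41 -0.72] M [-0.498 -0.09  -0.   ] w 0.0243 q [-0.51  0.28  1.81 -0.    1.05 -0.46]
inc [0.0005, 0.0002, -0.0005, 0.0001, -0.0, 0.0007] dist 0.001 ang 0.0
```

Request:
{"method": "arm_command", "body": {
  "increments": [
    [0,0,0.0006,0,0,0],
    [0.0005,0,0.0012,0,0,0],
    [0.001,0,0.0012,0,0,0],
    [0.001,0,0.0012,0,0,0]
  ]
}}

```text
time_s: 11.35
tool_pos: [0.5153, -0.156, 0.0852]
tool_rot: [-2.02, 1.569, 2.638]
ft_force: [0.6, 0.2, -1.5]
width: 0.0243
```

Request:
{"method": "arm_command", "body": {
  "increments": [
    [0.0005,0,0,0,0,0],
    [0.001,0,0,0,0,0],
    [0.001,0,0,0,0,0]
  ]
}}

```text
time_s: 11.65
tool_pos: [0.5156, -0.1563, 0.0845]
tool_rot: [-1.786, 1.57, 2.873]
ft_force: [0.3, 0.7, -0.5]
width: 0.0241
```

Request:
{"method": "arm_command", "body": {
  "increments": [
    [0.0005,0,0,0,0,0],
    [0.001,0,0,0,0,0],
    [0.001,0,0,0,0,0]
  ]
}}

```text
time_s: 11.95
tool_pos: [0.5157, -0.1564, 0.0836]
tool_rot: [-1.627, 1.57, 3.032]
ft_force: [-0.1, 0.5, -0.6]
width: 0.0244
```

Request:
{"method": "arm_command", "body": {
  "increments": [
    [0.0005,0,0,0,0,0],
    [0.001,0,0,0,0,0],
    [0.001,0,0,0,0,0]
  ]
}}

```text
time_s: 12.25
tool_pos: [0.5156, -0.1564, 0.0826]
tool_rot: [-1.674, 1.57, 2.985]
ft_force: [0.9, 0.4, -1.5]
width: 0.0242
```

Request:
{"method": "arm_command", "body": {
  "increments": [
    [0.0005,0,0,0,0,0],
    [0.001,0,0,0,0,0],
    [0.001,0,0,0,0,0]
  ]
}}

```text
time_s: 12.55
tool_pos: [0.5156, -0.1564, 0.0815]
tool_rot: [-1.703, 1.57, 2.956]
ft_force: [-0.3, -0.4, -1.4]
width: 0.0243
```

Request:
{"method": "arm_command", "body": {
  "increments": [
    [0.0005,0,0,0,0,0],
    [0.001,0,0,0,0,0],
    [0.001,0,0,0,0,0]
  ]
}}

```text
time_s: 12.85
tool_pos: [0.5157, -0.1564, 0.0806]
tool_rot: [-1.691, 1.57, 2.968]
ft_force: [-0.3, -0.0, -1.8]
width: 0.0242
```

```bash
python3 go.py .5159 -.1562 .06 -3.1
```

```text
t 12.85 p [ 0.5157 -0.1564  0.0806] jaw -3.1 toolx [-6.e-04  1.e-04 -1.e+00] F [-0.3  -0.01 -1.83] M [ 0.045  0.001 -0.002] w 0.0242 q [-0.51  0.29  1.81 -0.    1.04 -0.46]
inc [0.0206, 0.0003, -0.0002, 0.0001, -0.0001, 0.0006] dist 0.021 ang 0.0
```

Request:
{"method": "arm_command", "body": {
  "increments": [
    [0.0005,0,0,0,0,0],
    [0.001,0,0,0,0,0],
    [0.0015,0,0,0,0,0],
    [0.002,0,0,0,0,0]
  ]
}}

```text
time_s: 13.25
tool_pos: [0.5156, -0.1564, 0.0787]
tool_rot: [-1.53, 1.57, 3.129]
ft_force: [0.1, 0.7, 0.9]
width: 0.0245
```

Request:
{"method": "arm_command", "body": {
  "increments": [
    [0.0005,0,0,0,0,0],
    [0.001,0,0,0,0,0],
    [0.0015,0,0,0,0,0],
    [0.002,0,0,0,0,0]
  ]
}}

```text
time_s: 13.65
tool_pos: [0.5157, -0.1565, 0.0768]
tool_rot: [-1.256, 1.57, -2.881]
ft_force: [-2.0, 0.5, 4.5]
width: 0.0241
```

Request:
{"method": "arm_command", "body": {
  "increments": [
    [0.0005,0,0,0,0,0],
    [0.001,0,0,0,0,0],
    [0.0015,0,0,0,0,0],
    [0.002,0,0,0,0,0]
  ]
}}

```text
time_s: 14.05
tool_pos: [0.5157, -0.1565, 0.0747]
tool_rot: [-1.433, 1.57, -3.058]
ft_force: [-3.3, 0.1, 3.9]
width: 0.0241
```

```bash
python3 go.py .5159 -.1562 .06 -3.1
```

```text
t 14.05 p [ 0.5157 -0.1565  0.0747] jaw -3.09 toolx [-6.e-04 -0.e+00 -1.e+00] F [-3.27  0.1   3.9 ] M [0.019 0.614 0.005] w 0.0241 q [-0.51  0.3   1.81 -0.    1.03 -0.46]
inc [0.0147, 0.0002, -0.0003, 0.0001, 0.0001, 0.0006] dist 0.015 ang 0.0
```

Request:
{"method": "arm_command", "body": {
  "increments": [
    [0.0005,0,0,0,0,0],
    [0.001,0,0,0,0,0],
    [0.0015,0,0,0,0,0],
    [0.002,0,0,0,0,0],
    [0.0025,0,0,0,0,0],
    [0.003,0,0,0,0,0]
  ]
}}

```text
time_s: 14.65
tool_pos: [0.5155, -0.1563, 0.0715]
tool_rot: [-1.807, 1.57, 2.851]
ft_force: [-2.5, 0.9, 0.6]
width: 0.0242
```

Request:
{"method": "arm_command", "body": {
  "increments": [
    [0.0005,0,0,0,0,0],
    [0.001,0,0,0,0,0],
    [0.0015,0,0,0,0,0],
    [0.002,0,0,0,0,0],
    [0.0025,0,0,0,0,0],
    [0.003,0,0,0,0,0]
  ]
}}

```text
time_s: 15.25
tool_pos: [0.5157, -0.1564, 0.0686]
tool_rot: [-1.473, 1.57, -3.098]
ft_force: [-3.6, -0.3, 0.6]
width: 0.0245
```

Request:
{"method": "arm_command", "body": {
  "increments": [
    [0.0005,0,0,0,0,0],
    [0.001,0,0,0,0,0],
    [0.0015,0,0,0,0,0],
    [0.002,0,0,0,0,0],
    [0.0025,0,0,0,0,0],
    [0.003,0,0,0,0,0]
  ]
}}

```text
time_s: 15.85
tool_pos: [0.5157, -0.1564, 0.0656]
tool_rot: [-1.544, 1.57, 3.114]
ft_force: [-3.5, 0.0, 1.4]
width: 0.024
```

```bash
python3 go.py .5159 -.1562 .06 -3.1
```

```text
t 15.85 p [ 0.5157 -0.1564  0.0656] jaw -3.1 toolx [-5.e-04  0.e+00 -1.e+00] F [-3.49  0.02  1.43] M [ 0.061  0.648 -0.037] w 0.024 q [-0.51  0.31  1.82 -0.    1.01 -0.46]
inc [0.0056, 0.0002, -0.0002, 0.0, 0.0, 0.0005] dist 0.006 ang 0.0
```

Request:
{"method": "arm_command", "body": {
  "increments": [
    [0.0005,0,0,0,0,0],
    [0.001,0,0,0,0,0],
    [0.0015,0,0,0,0,0],
    [0.002,0,0,0,0,0],
    [0.0025,0,0,0,0,0]
  ]
}}

```text
time_s: 16.35
tool_pos: [0.5157, -0.1564, 0.0631]
tool_rot: [-1.576, 1.57, 3.082]
ft_force: [-3.2, 0.1, 1.7]
width: 0.0243
```

Request:
{"method": "arm_command", "body": {
  "increments": [
    [0.0003,0,0,0,0,0],
    [0.0006,0,0,0,0,0],
    [0.001,0,0,0,0,0]
  ]
}}

```text
time_s: 16.65
tool_pos: [0.5157, -0.1564, 0.0621]
tool_rot: [-1.515, 1.57, -3.139]
ft_force: [-3.0, -0.0, 0.8]
width: 0.0238
```

Request:
{"method": "arm_command", "body": {
  "increments": [
    [0.0003,0,0,0,0,0],
    [0.0005,0,0,0,0,0]
  ]
}}

```text
time_s: 16.85
tool_pos: [0.5157, -0.1564, 0.0616]
tool_rot: [-1.582, 1.57, 3.077]
ft_force: [-3.4, 1.5, 1.2]
width: 0.0241
```

Request:
{"method": "arm_command", "body": {
  "increments": [
    [0.0003,0,0,0,0,0],
    [0.0005,0,0,0,0,0]
  ]
}}

```text
time_s: 17.05
tool_pos: [0.5157, -0.1564, 0.0611]
tool_rot: [-1.552, 1.57, 3.107]
ft_force: [-3.9, -0.1, 1.2]
width: 0.0242
```

Request:
{"method": "arm_command", "body": {
  "increments": [
    [0.0003,0,0,0,0,0],
    [0.0005,0,0,0,0,0]
  ]
}}

```text
time_s: 17.25
tool_pos: [0.5157, -0.1564, 0.061]
tool_rot: [-1.502, 1.57, -3.127]
ft_force: [-5.6, 1.2, 6.9]
width: 0.0242
```

Request:
{"method": "arm_command", "body": {
  "increments": [
    [0.0003,0,0,0,0,0],
    [0.0005,0,0,0,0,0]
  ]
}}

```text
time_s: 17.45
tool_pos: [0.5157, -0.1565, 0.061]
tool_rot: [-1.419, 1.57, -3.043]
ft_force: [-8.1, 2.5, 11.3]
width: 0.0241
```

Request:
{"method": "arm_command", "body": {
  "increments": [
    [0.0003,0,0,0,0,0],
    [0.0005,0,0,0,0,0]
  ]
}}

```text
time_s: 17.65
tool_pos: [0.5158, -0.1565, 0.0609]
tool_rot: [-1.269, 1.57, -2.894]
ft_force: [-9.2, 2.5, 15.9]
width: 0.0238
```

Request:
{"method": "arm_command", "body": {
  "increments": [
    [-0.0005,0,0,0,0,0],
    [-0.001,0,0,0,0,0],
    [-0.001,0,0,0,0,0]
  ]
}}

```text
time_s: 17.95
tool_pos: [0.5157, -0.1564, 0.061]
tool_rot: [-1.432, 1.57, -3.057]
ft_force: [-5.3, 1.0, 5.2]
width: 0.0245
```

Request:
{"method": "arm_command", "body": {
  "increments": [
    [0,0,0,0,0,0],
    [0,0,0,0,0,0],
    [0,0,0,0,0,0],
    [0,0,0,0,0,0]
  ],
  "hand": 0.045
}}

```text
time_s: 18.35
tool_pos: [0.516, -0.1565, 0.0607]
tool_rot: [0.781, 1.571, -0.844]
ft_force: [-0.1, -0.1, 0.4]
width: 0.0451
```

```bash
python3 go.py .5159 -.1562 .11 -3.1
```

```text
t 18.35 p [ 0.516  -0.1565  0.0607] jaw -3.1 toolx [ 2.e-04 -2.e-04 -1.e+00] F [-0.06 -0.1   0.36] M [0.044 0.059 0.054] w 0.0451 q [-0.51  0.32  1.82 -0.    1.   -0.46]
inc [-0.0493, -0.0001, -0.0003, 0.0, 0.0002, -0.0002] dist 0.049 ang 0.0
```

Request:
{"method": "arm_command", "body": {
  "increments": [
    [-0.005,0,0,0,0,0],
    [-0.02,0,0,0,0,0],
    [-0.05,0,0,0,0,0],
    [-0.09,0,0,0,0,0],
    [-0.13,0,0,0,0,0],
    [-0.17,0,0,0,0,0],
    [-0.17,0,0.05,0,0,0],
    [-0.17,0,0.1,0,0,0]
  ],
  "hand": 0.045
}}

```text
time_s: 19.15
tool_pos: [0.5118, -0.257, 0.2349]
tool_rot: [0.93, 1.565, -0.692]
ft_force: [1.1, 0.4, 0.2]
width: 0.0446
```

Request:
{"method": "arm_command", "body": {
  "increments": [
    [0,0,0.05,0,0,0],
    [0,0,0.1,0,0,0],
    [0,0,0.12,0,0,0],
    [0,0,0.12,0,0,0]
  ],
  "hand": 0
}}

```text
time_s: 19.55
tool_pos: [0.5031, -0.379, 0.2315]
tool_rot: [0.122, 1.57, -1.507]
ft_force: [0.3, 0.1, 0.0]
width: -0.0001
```

```bash
python3 go.py .5159 -.25 .11 -3.1;python3 - <<'E'
from h import *
from workcell import arm
for n in("side","top"):
    c=arm.camera(n); np.savez(f"{n}5.npz",**{k:np.array(v) for k,v in c.items()})
cv2.imwrite("pics/side5.png",load("side5.npz")["frame"])
crop(load("top5.npz"),340,205,470,305,6,"pics/t5.png")
E
```

```text
t 19.55 p [ 0.5031 -0.379   0.2315] jaw -3.31 toolx [ 1.0e-04 -1.1e-03 -1.0e+00] F [0.26 0.08 0.01] M [-0.015  0.006  0.047] w -0.0001 q [-0.83  0.3   1.46 -0.    1.38 -0.78]
inc [0.1213, 0.0053, -0.1297, -0.0036, 0.0011, -0.0001] dist 0.178 ang 0.2
```

View pics/side5.png

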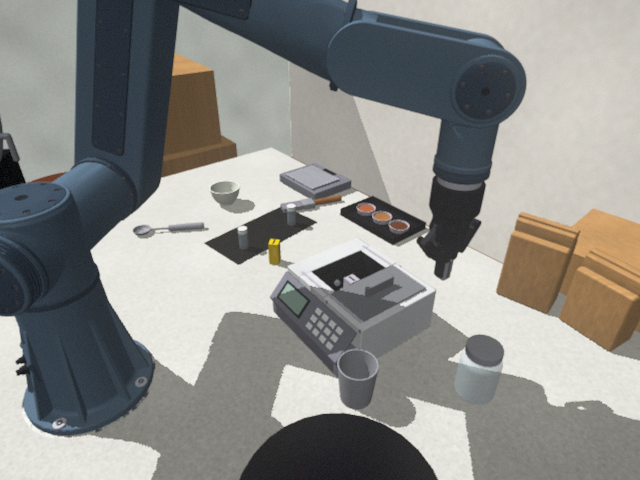

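View pics/t5.png

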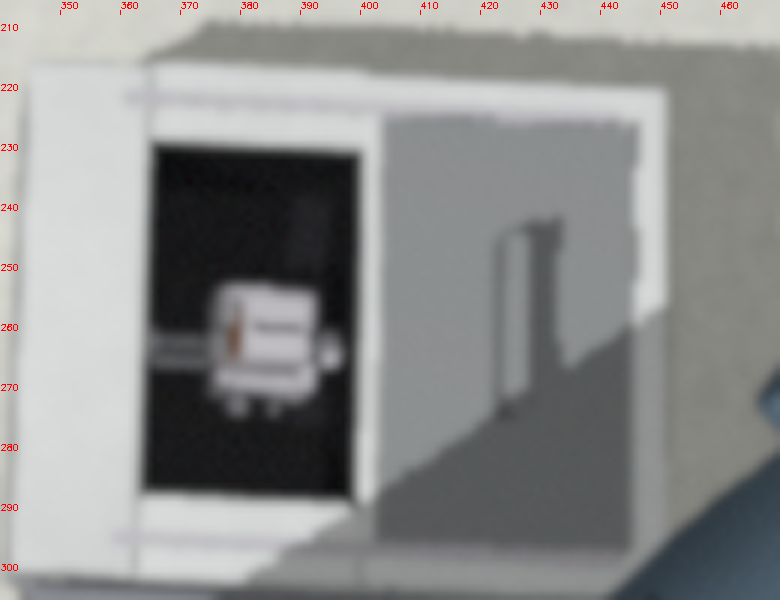

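```bash
python3 - <<'E'
from h import *
t=load("top5.npz");P=cloud(t);s=load("side5.npz");Q=cloud(s)
np.set_printoptions(linewidth=200,suppress=True)
print((P[252:272,374:394,2]*1000).round())
m=np.zeros((480,640),bool);m[254:266,381:391]=1
print("top z",np.nanmedian(P[m][:,2]))
for n,C in(("t",P),("s",Q)):
    m=(C[...,2]>.124)&(C[...,2]<.15)&(C[...,0]>.44)&(C[...,0]<.6)&(C[...,1]>-.29)&(C[...,1]<-.2)
    print(n,m.sum(),np.nanmedian(C[m],0),C[m].min(0),C[m].max(0)); m2=m&(C[...,2]>.13); print(cv2.minAreaRect((C[m2][:,:2]*1000).astype(np.float32)))
    m=(C[...,2]>.1)&(C[...,0]>.56)&(C[...,0]<.58)&(C[...,1]>-.28)&(C[...,1]<-.22); print("plate z",np.nanmedian(C[m][:,2]))
E
```

```text
[[19. 20. 18. 21. 19. 15. 24. 21. 19. 18. 23. 24. 16. 21. 18. 19. 21. 20. 16. 18.]
 [18. 18. 51. 55. 59. 59. 58. 53. 55. 58. 57. 57. 53. 57. 22. 17. 20. 18. 20. 17.]
 [19. 20. 54. 55. 63. 57. 56. 91. 90. 90. 87. 91. 87. 93. 89. 56. 55. 61. 56. 19.]
 [20. 27. 55. 56. 59. 48. 74. 92. 93. 89. 89. 95. 92. 90. 89. 90. 90. 87. 61. 19.]
 [18. 32. 53. 57. 55. 59. 79. 88. 92. 93. 86. 91. 90. 89. 89. 92. 84. 87. 23. 23.]
 [17. 29. 53. 57. 55. 59. 81. 92. 91. 90. 95. 92. 87. 93. 92. 94. 90. 89. 22. 24.]
 [19. 37. 54. 60. 54. 61. 75. 89. 92. 92. 90. 92. 89. 89. 89. 90. 88. 85. 25. 17.]
 [20. 34. 52. 51. nan 58. 79. 88. 85. 91. 88. 90. 90. 94. 93. 91. 91. 91. 19. 19.]
 [19. 35. 39. 36. 40. 59. 76. 91. 94. 91. 88. 88. 91. 93. 90. 91. 90. 89. 16. 49.]
 [21. 32. 34. 30. 37. 59. 81. 88. 85. 90. 92. 90. 88. 89. 86. 91. 86. 85. 18. 54.]
 [15. 30. 33. 30. 36. 62. 83. 85. 89. 89. 90. 90. 87. 88. 91. 86. 91. 89. 18. 49.]
 [18. 34. 30. 31. 40. 61. 81. 95. 93. 87. 90. 88. 90. 92. 91. 86. 86. 89. 20. 54.]
 [24. 37. 61. 59. 59. 60. 83. 90. 90. 87. 89. 91. 92. 85. 89. 87. 89. 89. 21. 48.]
 [23. 39. 59. 57. 54.
[... 388 characters left out ...]
 21.]
 [19. 39. 37. 39. 34. 37. 40. 38. 41. 42. 41. 40. 43. 41. 46. 43. 47. 47. 18. 20.]
 [22. 19. 20. 21. 25. 24. 22. 37. 42. 39. 43. 27. 27. 25. 27. 31. 31. 18. 19. 16.]]
top z 0.08977852272132758
t 163 [ 0.51202359 -0.2388037   0.13421421] [ 0.4744046  -0.24779397  0.12418529] [ 0.54503411 -0.23278142  0.14000173]
((510.51544189453125, -239.83523559570312), (10.650764465332031, 69.67266845703125), 84.92256927490234)
plate z 0.11295189439221398
s 220 [ 0.50461001 -0.24354196  0.13330835] [ 0.47289841 -0.24877702  0.12402883] [ 0.54323268 -0.23409207  0.1379124 ]
((508.1783752441406, -241.0391845703125), (12.075029373168945, 70.21378326416016), 86.69918823242188)
plate z 0.11310041663151293
```

Request:
{"method": "arm_command", "body": {
  "increments": [
    [0,0.006,-0.05,-0.004,0,0],
    [0,0.006,-0.09,-0.004,0,0],
    [0.03,0.006,-0.112,-0.004,0,0],
    [0.06,0.006,-0.112,-0.004,0,0],
    [0.08,0.006,-0.112,-0.004,0,0],
    [0.09,0.006,-0.112,-0.004,0,0],
    [0.09,0.006,-0.112,-0.004,0,0],
    [0.09,0.006,-0.112,-0.004,0,0]
  ]
}}

```text
time_s: 20.45
tool_pos: [0.5165, -0.2644, 0.1418]
tool_rot: [0.774, 1.57, -0.846]
ft_force: [-0.4, -0.5, -0.3]
width: -0.0002
```

```bash
python3 go.py .5095 -.266 .120 -3.1
```

```text
t 20.45 p [ 0.5165 -0.2644  0.1418] jaw -2.83 toolx [ 7.e-04 -8.e-04 -1.e+00] F [-0.37 -0.53 -0.27] M [0.005 0.013 0.037] w -0.0002 q [-0.68  0.29  1.67 -0.    1.18 -0.63]
inc [0.0218, -0.007, 0.002, 0.0048, 0.0007, -0.0007] dist 0.023 ang 0.3
```

Request:
{"method": "arm_command", "body": {
  "increments": [
    [0,-0.007,0.002,0.005,0,0],
    [0.01,-0.007,0.002,0.005,0,0],
    [0.018,-0.007,0.002,0.005,0,0],
    [0.021,-0.007,0.002,0.005,0,0],
    [0.021,-0.007,0.002,0.005,0,0]
  ]
}}

```text
time_s: 20.95
tool_pos: [0.5082, -0.2659, 0.1186]
tool_rot: [-2.078, 1.569, 2.579]
ft_force: [-1.1, 0.3, -1.0]
width: -0.0001
```

```bash
python3 go.py .5095 -.266 .120 -3.1;python3 - <<'E'
from h import *
from workcell import arm
for n in("side",):
    c=arm.camera(n); np.savez(f"{n}6.npz",**{k:np.array(v) for k,v in c.items()})
crop(load("side6.npz"),310,210,450,320,5,"pics/s6.png")
E
```

```text
t 20.95 p [ 0.5082 -0.2659  0.1186] jaw -3.17 toolx [-0.0019  0.0012 -1.    ] F [-1.06  0.25 -1.03] M [-0.029  0.002  0.021] w -0.0001 q [-0.69  0.3   1.7  -0.    1.14 -0.63]
inc [-0.0014, 0.0013, 0.0, -0.0011, -0.0011, 0.002] dist 0.002 ang 0.1
```

View pics/s6.png

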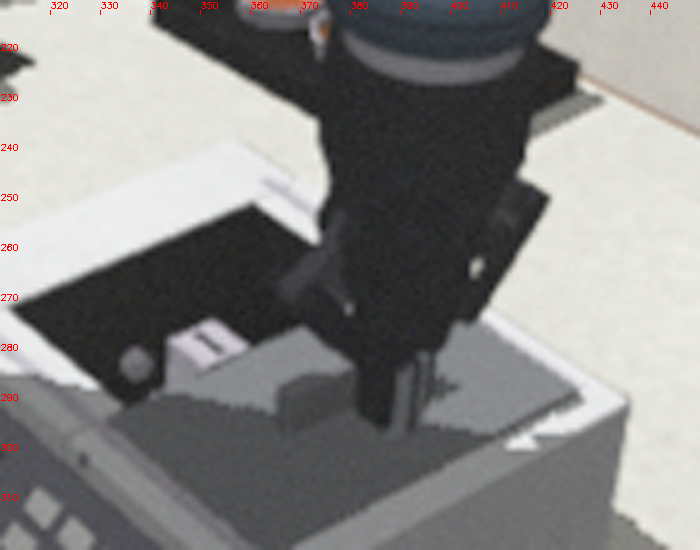

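Request:
{"method": "arm_command", "body": {
  "increments": [
    [-0.001,0.001,-0.004,0,0,0],
    [-0.001,0.001,-0.007,0,0,0],
    [-0.001,0.001,-0.01,0,0,0],
    [-0.001,0.001,-0.013,0,0,0],
    [-0.001,0.001,-0.016,0,0,0],
    [-0.001,0.001,-0.02,0,0,0],
    [-0.001,0.001,-0.025,0,0,0],
    [-0.001,0.001,-0.03,0,0,0]
  ]
}}

```text
time_s: 21.8
tool_pos: [0.5117, -0.2362, 0.121]
tool_rot: [0.335, 1.57, -1.291]
ft_force: [1.0, -3.3, 1.5]
width: 0.0
```

```bash
python3 go.py .5095 -.266 .120 -3.1
```

```text
t 21.8 p [ 0.5117 -0.2362  0.121 ] jaw -3.16 toolx [ 2.e-04 -6.e-04 -1.e+00] F [ 1.05 -3.28  1.46] M [-0.462 -0.115  0.055] w 0.0 q [-0.64  0.28  1.73 -0.    1.13 -0.59]
inc [0.001, -0.0006, 0.0299, -0.001, 0.0006, -0.0002] dist 0.03 ang 0.1
```

Request:
{"method": "arm_command", "body": {
  "increments": [
    [0,0,-0.006,0,0,0],
    [0,0,-0.014,0,0,0],
    [0,0,-0.022,0,0,0],
    [0,0,-0.03,0,0,0],
    [0,0,-0.038,0,0,0],
    [0,0,-0.046,0,0,0],
    [0,0,-0.053,0,0,0],
    [0,0,-0.058,0,0,0]
  ]
}}

```text
time_s: 22.6
tool_pos: [0.5146, -0.1776, 0.1206]
tool_rot: [-1.781, 1.57, 2.877]
ft_force: [1.0, -3.6, 2.0]
width: 0.0
```

Request:
{"method": "arm_command", "body": {
  "increments": [
    [0,0,-0.003,0,0,0],
    [0,0,-0.006,0,0,0],
    [0,0,-0.008,0,0,0],
    [0,0,-0.01,0,0,0],
    [0,0,-0.011,0,0,0]
  ]
}}

```text
time_s: 23.1
tool_pos: [0.5151, -0.1673, 0.1205]
tool_rot: [-1.755, 1.57, 2.902]
ft_force: [0.2, -2.2, 1.2]
width: -0.0002
```

```bash
python3 go.py .5095 -.266 .120 -3.1
```

```text
t 23.1 p [ 0.5151 -0.1673  0.1205] jaw -3.16 toolx [-7.e-04  2.e-04 -1.e+00] F [ 0.15 -2.18  1.25] M [-0.41  -0.149 -0.028] w -0.0002 q [-0.53  0.24  1.78 -0.    1.12 -0.48]
inc [0.0005, -0.0002, 0.0988, -0.0011, -0.0001, 0.0007] dist 0.099 ang 0.1
```

Now slow, feeling for the stop.

Request:
{"method": "arm_command", "body": {
  "increments": [
    [0,0,-0.001,0,0,0],
    [0,0,-0.002,0,0,0],
    [0,0,-0.003,0,0,0],
    [0,0,-0.004,0,0,0]
  ]
}}

```text
time_s: 23.5
tool_pos: [0.5154, -0.1633, 0.1205]
tool_rot: [-1.691, 1.57, 2.966]
ft_force: [0.5, -2.1, 0.2]
width: -0.0
```

Request:
{"method": "arm_command", "body": {
  "increments": [
    [0,0,-0.001,0,0,0],
    [0,0,-0.002,0,0,0],
    [0,0,-0.003,0,0,0]
  ]
}}

```text
time_s: 23.8
tool_pos: [0.5155, -0.1603, 0.1205]
tool_rot: [-1.666, 1.57, 2.992]
ft_force: [-0.2, -2.3, 0.5]
width: 0.0001
```

Request:
{"method": "arm_command", "body": {
  "increments": [
    [0,0,-0.001,0,0,0],
    [0,0,-0.002,0,0,0]
  ]
}}

```text
time_s: 24.0
tool_pos: [0.5156, -0.1601, 0.1206]
tool_rot: [-0.158, 1.567, -1.784]
ft_force: [-0.7, -12.2, -2.9]
width: -0.0002
```

Request:
{"method": "arm_command", "body": {
  "increments": [
    [0,0,-0.001,0,0,0],
    [0,0,-0.002,0,0,0]
  ]
}}

```text
time_s: 24.2
tool_pos: [0.5156, -0.16, 0.1207]
tool_rot: [-0.064, 1.564, -1.689]
ft_force: [-1.4, -19.2, -5.0]
width: -0.0001
```

Request:
{"method": "arm_command", "body": {
  "increments": [
    [0,0,0.003,0,0,0],
    [0,0,0.008,0,0,0],
    [0,0,0.015,0,0,0],
    [0,0,0.02,0,0,0],
    [-0.03,0,0.02,0,0,0],
    [-0.07,0,0.03,0,0,0],
    [-0.12,0,0.07,0,0,0],
    [-0.12,0,0.12,0,0,0]
  ]
}}

```text
time_s: 25.0
tool_pos: [0.5122, -0.267, 0.2446]
tool_rot: [1.049, 1.563, -0.573]
ft_force: [1.5, -0.1, 0.1]
width: 0.0002
```

Request:
{"method": "arm_command", "body": {
  "increments": [
    [0,0,0.05,0,0,0],
    [0,0,0.1,0,0,0],
    [0,0,0.13,0,0,0],
    [0,0,0.13,0,0,0],
    [0,0,0.13,0,0,0]
  ]
}}

```text
time_s: 25.5
tool_pos: [0.5022, -0.3966, 0.2381]
tool_rot: [-2.495, 1.569, 2.161]
ft_force: [-0.5, 0.2, -0.6]
width: -0.0001
```

```bash
python3 go.py .5095 -.266 .120 -3.1;python3 - <<'E'
from h import *
from workcell import arm
for n in("side","top"):
    c=arm.camera(n); np.savez(f"{n}7.npz",**{k:np.array(v) for k,v in c.items()})
cv2.imwrite("pics/side7.png",load("side7.npz")["frame"])
cv2.imwrite("pics/top7.png",load("top7.npz")["frame"])
a,b=load("top0.npz"),load("top7.npz")
C=cloud(b)
m=(C[...,2]>.124)&(C[...,2]<.15)&(C[...,0]>.44)&(C[...,0]<.6)&(C[...,1]>-.2)&(C[...,1]<-.1)
print(cv2.minAreaRect((C[m][:,:2]*1000).astype(np.float32)))
C=cloud(load("side7.npz"))
m=(C[...,2]>.124)&(C[...,2]<.15)&(C[...,0]>.44)&(C[...,0]<.6)&(C[...,1]>-.2)&(C[...,1]<-.1)
print(cv2.minAreaRect((C[m][:,:2]*1000).astype(np.float32)))
E
```

```text
t 25.5 p [ 0.5022 -0.3966  0.2381] jaw -3.23 toolx [-0.0011  0.0017 -1.    ] F [-0.46  0.22 -0.64] M [-0.033  0.037 -0.024] w -0.0001 q [-0.85  0.32  1.42  0.    1.4  -0.8 ]
inc [0.1184, 0.0001, -0.1306, -0.0023, -0.0016, 0.0012] dist 0.176 ang 0.2
((515.306396484375, -143.6862030029297), (10.20396614074707, 69.84336853027344), 86.87228393554688)
((512.31689453125, -144.3142547607422), (13.084051132202148, 69.0405044555664), 87.15310668945312)
```

View pics/side7.png

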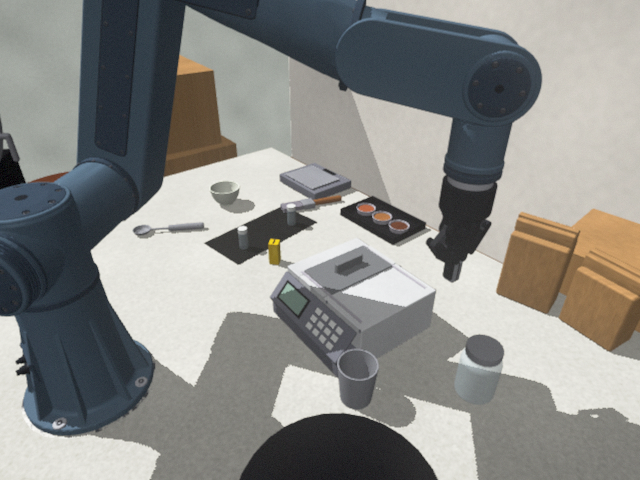

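View pics/top7.png

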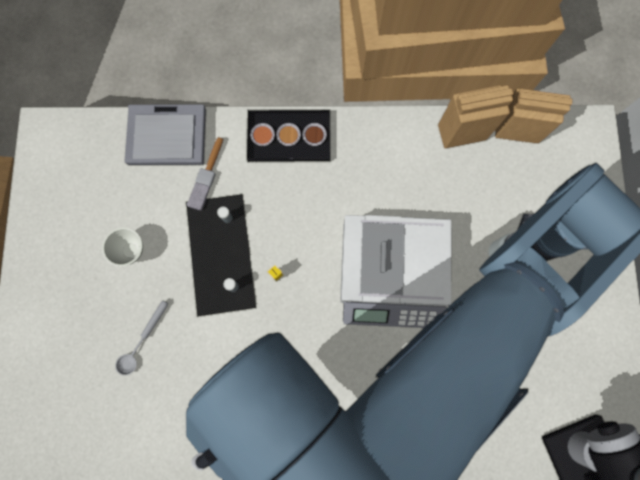

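Bar at (0.5153, -0.1437), which matches the photometer origin, so the cover is shut at 0. All other items sit where they were. Handing in.

```bash
python3 -c "
from workcell import arm
print(arm.hand_in())"
```

```text
the job is handed in; nothing more can be done
None
```

The reference cell is seated in the holder and the light cover is fully shut. I handed the job in at about 25.6 s with the arm clear of everything.

- **Cell:** I gripped it by its metal sides at 45 N and found the holder by vision and by touching its chamfer, about 12–13 mm off centre along y. I then pushed the cell past the spring jaw until it met the floor. The highest vertical force I read was about 16 N, or about 19 N with the sideways force included. After release, the depth image put its top at about 0.090 m, which is the height for fully home. The black line on its top ran along the light path.
- **Cover:** I pushed it by the bar at 2–4 N until it hit the stop, where the force rose to 19 N. The bar then sat within about 1 mm of the photometer's origin in the top view. The other objects looked unmoved.

Two measurements disagreed slightly:

- **Opening size:** the camera showed it about 3 mm smaller than stated. The error was the same on both sides, so it didn't shift the centre.
- **Bar position:** the side camera placed the bar about 3 mm nearer the robot (along x) than the top camera did, probably because of its angle. Along the direction the cover slides, the two views agreed within 1 mm.

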